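# Post the worn grinding wheel into the scrap-wheel bin

## Robot

A 7-joint arm with a two-finger parallel gripper is mounted at the origin on the work surface. World frame = base frame: x ahead of the robot, y to its left, z up, the work surface at z = 0. Lengths are in m, angles in rad, forces in N, time in s.
With the tool pointing down it reaches from about 0.4 to 0.875 m from the base axis. Payload 19.3 kg.
Tool frame: the origin (TCP) lies at the very end of the fingers, on their centre line; the grasp point (between the pads) lies 19 mm behind it (bot.pinch_z is the distance from the TCP to the grasp point, in m); y points along the fingers, x is the direction in which the jaws open and shut, and the axes are right-handed (so a half turn about y gives the same grasp; the last joint's range is limited). The gripper opens to 85 mm and grips with 20 to 120 N. Pads are 22 mm wide; open, the fingers measure 114 mm over their backs; the gripper's body (76 mm by 85 mm) begins 54 mm behind the grasp point. The pads swing forward as they close: fully open they stand 13 mm farther back than shut.
Start: joints at [-1.354, 0.521, -0.036, 1.599, 0.021, 1.021, -0.113], TCP at [0.177, 0.599, 0.231] pointing down, gripper open.
Joint ranges: [-2.91, 2.91], [-0.3, 2.13], [-1.5, 1.42], [0.17, 2.43], [-1.26, 4.41], [0.16, 1.93], [-2.52, 2.52]. Speed limits (rad/s): [1.89, 1.89, 2.39, 2.39, 3.01, 3.01, 3.01].

## Interface

Orientations are given as [roll, pitch, yaw] about the fixed x, y, z axes, in that order (R = Rz(yaw) Ry(pitch) Rx(roll)).
In Python, from workcell import bot gives the robot as it stands. The module is installed in compiled form; this text tells all that it offers.
- The arm moves only by the tool arm_command, never from a script. Its argument "moves" is a list of rows, each an object of numbers: "rx", "ry", "rz": the turn, a rotation vector about the tool's x, y, z in rad; "x", "y", "z": the shift along the tool's x, y, z in cm; "gripper": the opening, from -1 (shut) to 1 (fully open). In form: [{"rx": .., "ry": .., "rz": .., "x": .., "y": .., "z": .., "gripper": ..}, ...]. A call has 1 to 5 rows; each row is the pose to reach, as a shift and turn from the pose commanded when the call began, along the tool's axes at that moment; what a row does not reach only later rows make up. A row lasts 1/12 s, in which the tool goes at most 41.7 mm and 7.16 degrees, less where a joint would pass 70% of its speed; a pose out of reach is approached as far as the arm can. A call with a gripper value outside its range is refused whole. The fingers move at their own pace and stop on an object; "squeeze" is the grip in N (left out, the last holds). Time passes only in rows, so rows that repeat a pose let the fingers close. It gives the time, the measured TCP pose, the force and the opening at its end, in the units of the state.
- bot.observe(): the state, without advancing time (a new reading comes with each control period).
- bot.grab_frame(name): name is "scene" or "top" or "wrist"; returns (picture, depth): 384x512x3 uint8, red, green, blue; 384x512 float32, m along the optical axis (not along the pixel's ray), 0 where there is no reading.
- bot.camera_model(name): a dict with "vfov" (degrees; the focal length in pixels is half the picture's height over the tangent of half this angle, whatever the lens; pixels are square), "cx", "cy" (the principal point, pixels), "extrinsics" (4x4, takes a point from camera to world coordinates); the wrist camera has in their place "mount" (4x4, takes a point from camera to tool coordinates, whose origin is the TCP and whose axes are the tool frame's). Camera axes: x right, y down, z forward; pixel columns grow to the right and rows downward; lengths in m; the calibration is good to about 2 mm. A picture is of the moment at which its call begins: read the wrist's pose just before it. camera_model takes no time and is no camera call.
- bot.job_done(): hands the job in, once; it reports no verdict.
Trained networks look in the newest picture that a camera, given by its name, has taken for a name from the list of things; names that differ only in an ending like _2 or _b are one class to them, and where a whole thing is asked for, a point or a joint stands for the part that bears it (a point fixed in the world has none). Each returns a list of dicts, best first, with "p" (0 to 1); they miss things now and then, are a little off and sometimes report something else, mostly with a low value. They report only what shows in the picture. A call takes as long as a camera call. They do not tell look-alikes from the thing itself.
- bot.spot_in(name, camera): "box" ([left, top, right, bottom] in pixels, round what is visible of it).
- bot.masks_of(name, camera): "mask" (384x512 bool, what is visible of it) and "box" ([left, top, right, bottom] in pixels, round what is visible of it).
The state is a dict: "clock": time; "qpos": joint angles; "qd": joint speeds; "joint_efforts": joint torques, N m; "position": TCP position; "tool_rot": TCP orientation; "force": force on the tool from outside, world axes, zero at the start; "moment": the same for the moment, N m; "grip_width": finger opening in m.
Only numpy, scipy, OpenCV 4.12 (cv2) and the standard library are available. Lean on these libraries where they do the work, as an engineer would, in place of code of your own. Each camera call takes 0.05 s, during which the arm holds its last target.

## Task

Take the worn-out grinding wheel, the smallest of the three in the wooden rack, and post it on edge through the slot in the top of the steel scrap bin: feel it into the slot, then push it down past the spring rollers below until it drops inside. The slot plate is thin, so never press on it or on the bin with more than 25 N (the rollers give way at about 10 N). Leave the two good wheels in the rack and the other things on the bench alone.

Things in the scene. Friction and masses are not known exactly. Their poses are not given: they have to be found in the camera images.
- worn_wheel_center (a point): Centre of the worn grinding wheel: grey abrasive disc, 90 mm diameter, 10 mm thick, 0.12 to 0.2 kg, a round paper blotter and a 20 mm bore in the middle of each face. y is its axis (across the thickness), x and z lie in its plane, z up at the start. It starts on edge in one of the rack's three places, centre 62.5 mm and top 107.5 mm above the bench: the smallest and lowest wheel there.
- new_wheel_a_center (a point): Centre of a good wheel, 110 mm diameter, 10 mm thick, same looks; on edge in the rack, its top 129 mm above the bench. To be left there.
- new_wheel_b_center (a point): Centre of the other good wheel, the same as the first.
- rack: Plywood wheel rack, fixed, 130 x 190 mm base; origin under its centre. Three places side by side along its y, 60 mm apart (y = -60, 0, 60 mm). Each wheel stands in the rack's x-z plane on two round dowels, between fins 12 mm apart that reach 49 mm above the bench; lift it straight up.
- bin: The scrap bin: closed grey steel box, fixed, 170 mm (x) by 220 mm (y), 165 mm high, origin under its centre. On its lid is a steel slot plate, 110 mm (x) by 150 mm (y), 4 mm thick, held by four studs (heads 5 mm high, at x = +-30, y = +-64 mm) through long holes, on rubber washers that give 1 mm at 20 N. Its square-edged slot, in the middle, is 94 mm long (along y) and 12 mm wide (along x).
- bin_top (a point): Middle of the bin's lid at the upper face of the slot plate, 169 mm above the bench; axes as the bin's: x across the slot, y along it, z up. The plate was set by eye in its long holes: the slot is parallel to y and centred on y = 0, but its centre line may lie anywhere from 14 mm on one side of this point to 14 mm on the other along x, and this reading does not show where.
- bin_throat (a point): Point 24 mm below bin_top, at the height of the roller catch. Under the slot a throat 12 mm wide has side walls 30 mm deep below the lid. At each end of it, at this height, a 10 mm roller is sprung inwards, leaving an 82 mm gap. The worn wheel let go in the slot stays standing on the two rollers, its centre about 4 mm below the plate's upper face and its top about 41 mm above it.
- fork_l (a joint): Outward travel of one of the two rollers, m: 0 at rest, 0.004 when the wheel's full diameter is between them, 0.006 at most. Pushing down on the top of the standing wheel with about 10 N spreads the rollers; after some 20 mm of travel, with its top still about 21 mm above the plate, the wheel snaps past and drops to the bin's floor, 165 mm below the plate.
- flange: Loose steel wheel flange, a flat ring 64 mm across and 8 mm high, on the bench between rack and bin; leave alone. Origin under its centre.
- spacer: Loose steel spacer tube, 28 mm across and 22 mm high, on the bench between rack and bin; leave alone. Origin under its centre.
- wrench: Loose wrench lying beyond the rack; leave alone. Origin under its middle.
- bench_brush: Loose bench brush lying beyond the bin; leave alone. Origin under its middle.
- oil_bottle: White bottle, 56 mm across and 130 mm high, standing at the right; leave alone. Origin under its centre.
- nut_jar: Glass jar, 70 mm across and 85 mm high, standing at the left; leave alone. Origin under its centre.
Not all that is in view belongs to the job. What is shaped like the part that bears worn_wheel_center but orange or turquoise is not meant.

How it is judged:
By the outcome, as a careful person would: the job done as asked, in the order asked, and still so for the second after the job is handed in, with the robot touching nothing.
It also fails if it takes over 72 s, if anything falls off the work surface, if the arm or the gripper's body presses on something with over 40 N, if the wrist force passes 120 N, or if a joint passes its speed limit or range.

## Working session

There is one attempt and no reset: what is moved stays moved. The work goes in short steps, Python scripts to look and compute and a tool call to move; the robot and the scene stay as the last step left them, time stands still between calls to the robot, and variables do not carry over. Pictures are saved under pics/ and viewed, and the job is handed in when it is done.

Besides the shell and the picture viewer there is one more tool, called after "Emit:" in YAML: its name, and indented under it one key for each argument. arm_command: Moves the arm, as the interface text tells. Its arguments: {"type":"object","properties":{"moves":{"type":"array"},"squeeze":{"type":"number"}},"required":["moves"]}

```bash
mkdir -p pics; cat > h.py <<'E'
import numpy as np, cv2
from workcell import bot
from scipy.spatial.transform import Rotation as R
def K(name):
    m=bot.camera_model(name); f=192/np.tan(np.radians(m['vfov'])/2); return f,m['cx'],m['cy'],m
def pts(name,depth,st=None):
    f,cx,cy,m=K(name)
    v,u=np.mgrid[0:384,0:512]
    P=np.stack([(u-cx)/f*depth,(v-cy)/f*depth,depth],-1)
    if 'extrinsics' in m: T=np.array(m['extrinsics'])
    else:
        Tt=np.eye(4); Tt[:3,:3]=R.from_euler('xyz',st['tool_rot']).as_matrix() ; Tt[:3,3]=st['position']
        T=Tt@np.array(m['mount'])
    W=P@T[:3,:3].T+T[:3,3]; W[depth<=0]=np.nan
    return W
def save(n,im): cv2.imwrite('pics/'+n+'.png',cv2.cvtColor(im,cv2.COLOR_RGB2BGR))
E
python3 - <<'E'
from h import *
print(bot.observe())
for n in ['scene','top']:
    im,d=bot.grab_frame(n); save(n+'0',im); np.savez(''+n+'0.npz',im=im,d=d,W=pts(n,d)); print(bot.camera_model(n))
    for o in ['worn_wheel_center','rack','bin']:
        print(n,o,[(np.round(x['box']),round(x['p'],2)) for x in bot.spot_in(o,n)])
print(bot.camera_model('wrist'))
E
```

```text
{'clock': 0.0, 'qpos': array([-1.35420647,  0.52201657, -0.03632513,  1.59997612,  0.02120245,
        1.02105635, -0.11280231]), 'qd': array([-1.39836400e-03,  3.96220438e-04, -7.68907803e-06,  1.50297457e-03,
        3.62403131e-04, -1.08156099e-03,  1.86301598e-03]), 'joint_efforts': array([-5.84944646e-04, -9.27099395e+01,  1.97959252e+00, -3.69930053e+01,
        1.78277108e-02,  8.19767505e-03,  1.48372425e-05]), 'position': array([0.17674392, 0.59916619, 0.23073557]), 'tool_rot': array([-1.57087358e+00,  1.06855776e-03,  1.28399288e+00]), 'force': array([ 0.72953453, -0.16804103,  0.13494632]), 'moment': array([ 0.00271434, -0.03454565,  0.06968162]), 'grip_width': 0.08561568883243983}
{'vfov': 51.23170180371483, 'cx': 253.9766573967824, 'cy': 191.2671342022353, 'extrinsics': array([[-0.71636993,  0.59411881, -0.36583735,  1.02737791],
       [ 0.69761331,  0.61910266, -0.36062108,  0.42682671],
       [ 0.01223911, -0.5135511 , -0.85797172,  1.19930381],
       [ 0.        ,  0.        ,  0.        ,  1.        ]])}
scene worn_wheel_center [(array([202., 138., 228., 161.]), 0
[... 548 characters left out ...]
7],
       [ 0.        ,  0.        ,  0.        ,  1.        ]])}
top worn_wheel_center [(array([325., 245., 354., 256.]), 0.62), (array([325., 196., 330., 218.]), 0.54)]
top rack [(array([296., 181., 351., 225.]), 0.74)]
top bin [(array([144., 170., 227., 233.]), 0.61)]
{'vfov': 66.2922412482417, 'cx': 254.830435924351, 'cy': 186.97335004491566, 'mount': array([[ 9.99999401e-01, -2.47021762e-05,  1.09407625e-03,
         2.69835131e-04],
       [-1.05947262e-03, -2.72256189e-01,  9.62224218e-01,
        -1.41790766e-01],
       [ 2.74099998e-04, -9.62224801e-01, -2.72256052e-01,
         6.96101414e-02],
       [ 0.00000000e+00,  0.00000000e+00,  0.00000000e+00,
         1.00000000e+00]])}
```

```bash
python3 - <<'E'
import cv2
s=cv2.imread('pics/scene0.png');t=cv2.imread('pics/top0.png')
cv2.imwrite('pics/s_z.png',cv2.resize(s[90:320,150:420],(800,681))[:600]); cv2.imwrite('pics/t_z.png',cv2.resize(t[120:300,120:380],(800,554)))
E
```

```text
(no output)
```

View pics/s_z.png

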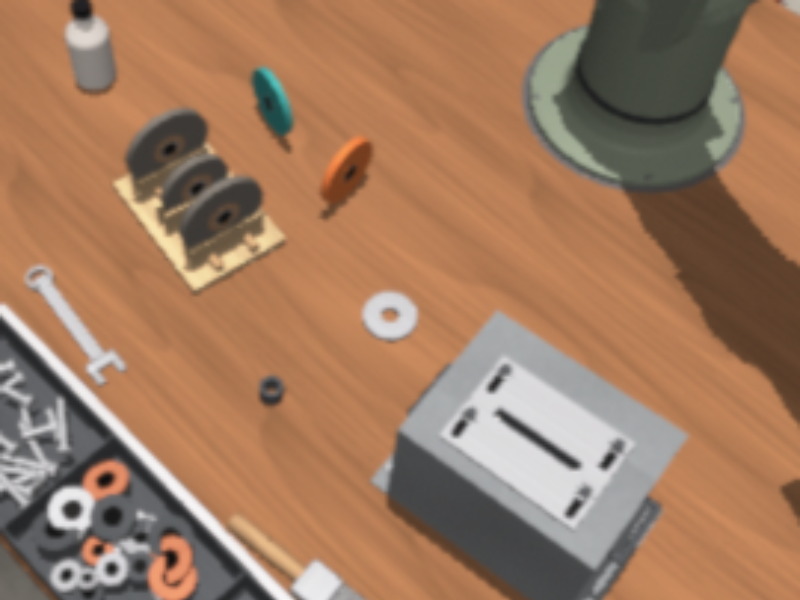

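View pics/t_z.png

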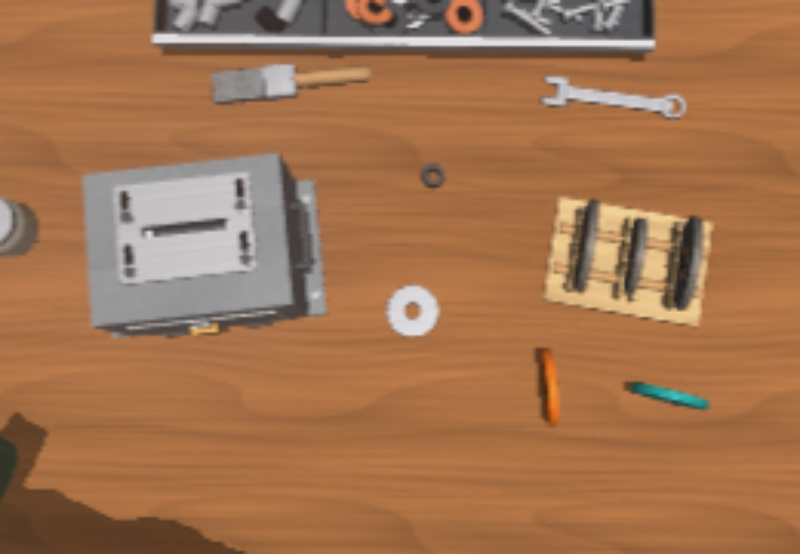

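View pics/scene0.png

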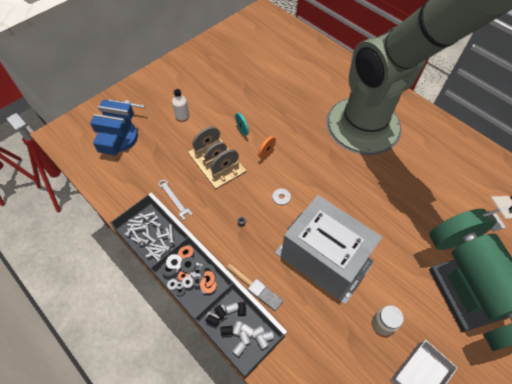

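The middle wheel, at scene (214,153) and top (327,206), is the smallest and lowest of the three grey ones. Its neighbours at scene (205,138) and (224,162) are larger. The orange (267,148) and turquoise (242,124) wheels are look-alikes outside the rack. Next I'll measure.

```bash
python3 - <<'E'
from h import *
z=np.load('top0.npz'); W=z['W']; im=z['im']
# rack wheels
reg=np.zeros((384,512),bool); reg[175:232,290:360]=1
hi=reg&(W[...,2]>0.06)
n,l=cv2.connectedComponents(hi.astype(np.uint8))
for i in range(1,n):
    p=W[l==i]
    if len(p)<8: continue
    c=p.mean(0); w,v=np.linalg.eigh(np.cov(p[:,:2].T)); 
    print('wheel',len(p),c.round(4),'top',p[:,2].max().round(4),'ang',np.degrees(np.arctan2(v[1,1],v[0,1])).round(1), p[:,:2].min(0).round(3),p[:,:2].max(0).round(3))
base=reg&(W[...,2]>0.006)&(W[...,2]<0.02)
print('bench z',np.nanmedian(W[250:280,150:300,2]))
print('base',cv2.minAreaRect(W[reg&(W[...,2]>0.006)][:,:2].astype(np.float32)))
reg[:]=0; reg[160:240,135:240]=1
lid=reg&(W[...,2]>0.155)
print('lid',lid.sum(),np.median(W[lid][:,2]),cv2.minAreaRect(W[lid][:,:2].astype(np.float32)))
sc=np.load('scene0.npz'); Ws=sc['W']
r2=np.zeros((384,512),bool); r2[180:320,265:400]=1
lid2=r2&(Ws[...,2]>0.155)&(Ws[...,2]<0.19)
print('scene lid',lid2.sum(),np.median(Ws[lid2][:,2]),cv2.minAreaRect(Ws[lid2][:,:2].astype(np.float32)))
r2=np.zeros((384,512),bool); r2[120:190,180:250]=1
hi=r2&(Ws[...,2]>0.06)
n,l=cv2.connectedComponents(hi.astype(np.uint8))
for i in range(1,n):
    p=Ws[l==i]
    if len(p)>8: print('sc wheel',len(p),p.mean(0).round(4),p[:,2].max().round(3),p[:,:2].min(0).round(3),p[:,:2].max(0).round(3))
# gray of lid from top
save('sz2',cv2.resize(sc['im'][190:290,280:385],None,fx=6,fy=6,interpolation=cv2.INTER_CUBIC)[:600])
E
```

```text
wheel 135 [ 0.5355 -0.1974  0.1066] top 0.1313 ang 171.4 [ 0.486 -0.211] [ 0.589 -0.187]
wheel 106 [ 0.5282 -0.2571  0.0923] top 0.1151 ang 170.7 [ 0.487 -0.272] [ 0.573 -0.249]
wheel 180 [ 0.5187 -0.3156  0.103 ] top 0.1341 ang 171.2 [ 0.467 -0.331] [ 0.575 -0.305]
bench z 0.00066139765710993
base ((0.5393174290657043, -0.2626964747905731), (0.20815299451351166, 0.2571679353713989), 3.1302313804626465)
lid 3163 0.16763760428999674 ((0.5296674966812134, 0.25174060463905334), (0.17171186208724976, 0.22136877477169037), 7.088251113891602)
scene lid 4337 0.16740317359895895 ((0.529004693031311, 0.25073036551475525), (0.1741601824760437, 0.2203240543603897), 7.1847662925720215)
sc wheel 47 [ 0.3748 -0.278   0.0738] 0.089 [ 0.366 -0.31 ] [ 0.385 -0.259]
sc wheel 362 [ 0.5251 -0.3157  0.096 ] 0.133 [ 0.468 -0.331] [ 0.575 -0.305]
sc wheel 571 [ 0.5412 -0.22    0.0924] 0.133 [ 0.488 -0.27 ] [ 0.595 -0.187]
```

View pics/sz2.png

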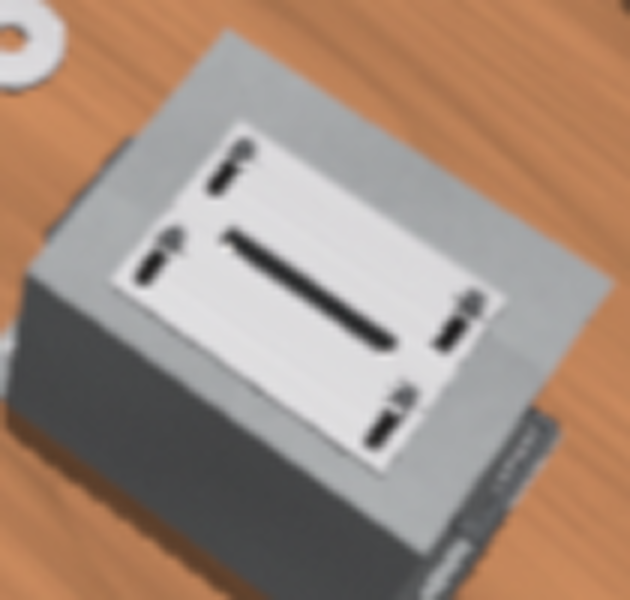

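```bash
cat >> h.py <<'E'
def go(target,yaw_deg=None,st=None):
    st=st or bot.observe(); Rm=R.from_euler('xyz',st['tool_rot'])
    d=Rm.inv().apply(np.array(target)-st['position'])*100
    out=dict(zip('xyz',d.round(2)))
    if yaw_deg is not None:
        t=R.from_euler('xyz',[-np.pi/2,0,np.radians(yaw_deg)])
        rv=(Rm.inv()*t).as_rotvec(); out.update(dict(zip(['rx','ry','rz'],rv.round(4))))
    print(out,'dist cm',np.linalg.norm(d).round(2)); return out
E
python3 - <<'E'
from h import *
go([0.45,0.20,0.33],73.6)
E
```

```text
{'x': np.float64(-30.58), 'y': np.float64(-9.88), 'z': np.float64(-37.5), 'rx': np.float64(-0.0), 'ry': np.float64(-0.0006), 'rz': np.float64(-0.0001)} dist cm 49.39
```

Emit:
arm_command:
  moves:
    - {"x": -2,"y": -1,"z": -2.5}
    - {"x": -4,"y": -2.5,"z": -5}
    - {"x": -6.5,"y": -4,"z": -8}
    - {"x": -9,"y": -5.5,"z": -11}
    - {"x": -11,"y": -6.5,"z": -13.5}

```text
invalid input at $.moves[0]: expected keys rx, ry, rz, x, y, z, gripper
```

Emit:
arm_command:
  moves:
    - {"x": -2.4,"y": -0.6,"z": -3}
    - {"x": -4.8,"y": -1.2,"z": -6}
    - {"x": -7.2,"y": -1.8,"z": -9}
    - {"x": -9.6,"y": -2.4,"z": -12}
    - {"x": -12,"y": -3.3,"z": -15}

```text
invalid input at $.moves[0]: expected keys rx, ry, rz, x, y, z, gripper
```

Emit:
arm_command:
  moves:
    - {"x": -2.2,"z": -2.7}
    - {"x": -4.4,"z": -5.4}
    - {"x": -6.3,"z": -7.5}
    - {"x": -7.5,"z": -9}
    - {"x": -7.5,"z": -9}

```text
invalid input at $.moves[0]: expected keys rx, ry, rz, x, y, z, gripper
```

Emit:
arm_command:
  moves:
    - {"rx": 0,"ry": 0,"rz": 0,"x": -2,"y": -1,"z": -2.5,"gripper": 0}
    - {"rx": 0,"ry": 0,"rz": 0,"x": -4,"y": -2.5,"z": -5,"gripper": 0}
    - {"rx": 0,"ry": 0,"rz": 0,"x": -6.5,"y": -4,"z": -8,"gripper": 0}
    - {"rx": 0,"ry": 0,"rz": 0,"x": -9,"y": -5.5,"z": -11,"gripper": 0}
    - {"rx": 0,"ry": 0,"rz": 0,"x": -11,"y": -6.5,"z": -13.5,"gripper": 0}

```text
clock: 0.82
position: [0.2766, 0.4537, 0.2977]
tool_rot: [-1.571, -0.001, 1.283]
force: [1.0, -0.0, -0.2]
grip_width: 0.0424
```

Emit:
arm_command:
  moves:
    - {"rx": 0,"ry": 0,"rz": 0,"x": -2.4,"y": -0.6,"z": -3,"gripper": 0}
    - {"rx": 0,"ry": 0,"rz": 0,"x": -4.8,"y": -1.2,"z": -6,"gripper": 0}
    - {"rx": 0,"ry": 0,"rz": 0,"x": -7.2,"y": -1.8,"z": -9,"gripper": 0}
    - {"rx": 0,"ry": 0,"rz": 0,"x": -9.6,"y": -2.4,"z": -12,"gripper": 0}
    - {"rx": 0,"ry": 0,"rz": 0,"x": -12,"y": -3.3,"z": -15,"gripper": 0}

```text
clock: 1.23
position: [0.3857, 0.2964, 0.3295]
tool_rot: [-1.571, 0.0, 1.284]
force: [1.0, 0.5, 0.8]
grip_width: 0.0427
```

Emit:
arm_command:
  moves:
    - {"rx": 0,"ry": 0,"rz": 0,"x": -2.2,"y": 0,"z": -2.7,"gripper": 0}
    - {"rx": 0,"ry": 0,"rz": 0,"x": -4.4,"y": 0,"z": -5.4,"gripper": 0}
    - {"rx": 0,"ry": 0,"rz": 0,"x": -6.3,"y": 0,"z": -7.5,"gripper": 0}
    - {"rx": 0,"ry": 0,"rz": 0,"x": -7.5,"y": 0,"z": -9,"gripper": 0}
    - {"rx": 0,"ry": 0,"rz": 0,"x": -7.5,"y": 0,"z": -9,"gripper": 0}

```text
clock: 1.65
position: [0.4521, 0.1972, 0.3295]
tool_rot: [-1.572, 0.0, 1.279]
force: [0.4, 0.1, 0.4]
grip_width: 0.0426
```

```bash
python3 - <<'E'
from h import *
st=bot.observe(); im,d=bot.grab_frame('wrist'); np.savez('w1.npz',im=im,d=d,W=pts('wrist',d,st)); save('w1',im)
E
```

```text
(no output)
```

View pics/w1.png

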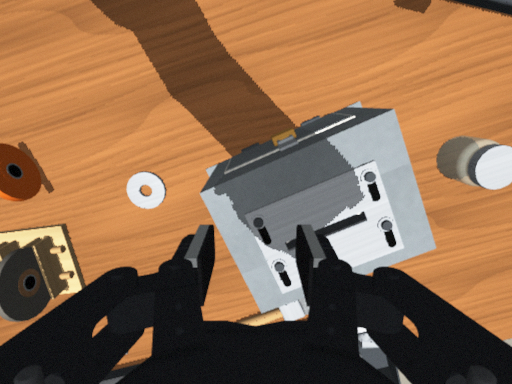

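```bash
cat > slot.py <<'E'
from h import *
import sys
def lidframe(W,reg):
    lid=reg&(W[...,2]>0.157)&(W[...,2]<0.185)
    r=cv2.minAreaRect(W[lid][:,:2].astype(np.float32)); return r,lid,np.median(W[lid][:,2])
z=np.load('w1.npz'); W=z['W']; im=z['im'];d=z['d']
reg=np.zeros((384,512),bool); reg[85:312,195:440]=1
r,lid,mz=lidframe(W,reg); print('lid wrist',r,mz)
f=np.where(lid)
# slot pixels: depth below lid inside
gray=cv2.cvtColor(im,cv2.COLOR_RGB2GRAY)
np.set_printoptions(linewidth=250)
print(gray[205:255,318:334:1])
print((W[205:255,318:334:2,2]*1000).round(0))
save('w1s',cv2.resize(im[150:290,235:405],None,fx=4.2,fy=4.2,interpolation=cv2.INTER_CUBIC))
E
python3 slot.py
```

```text
lid wrist ((0.5279918909072876, 0.2521210312843323), (0.17111308872699738, 0.2208557426929474), 7.145083427429199) 0.16465685560593457
[[125 127 126 125 124 125 123 126 126 121 122 123 120 121 119 121]
 [127 125 126 126 122 126 124 121 120 123 120 121 122 122 124 123]
 [128 120 121 122 123 120 118 123 121 116 121 122 122 124 126 127]
 [123 121 123 123 120 121 120 120 123 120 122 127 124 127 126 129]
 [120 120 120 119 119 118 120 123 122 122 123 126 126 124 130 126]
 [121 121 122 123 121 124 124 126 126 129 129 128 128 123 127 126]
 [120 121 124 125 121 122 128 126 125 127 125 124 125 126 122 123]
 [120 127 125 129 126 128 128 129 128 129 126 123 125 125 125 123]
 [124 127 128 128 128 127 128 125 125 124 123 125 124 125 123 123]
 [126 127 127 129 127 127 126 125 126 124 126 121 123 119 120 122]
 [127 127 124 124 127 125 124 125 120 122 122 124 118 122 121 122]
 [125 125 126 124 125 124 124 120 123 120 122 121 124 121 125 124]
 [126 122 125 126 125 124 122 121 123 122 123 126 121 124 125 125]
 [126 120 126 120 124 122 125 122 120 122 125 125 125 123 125 178]
 [124 120 121 121 122 122 1
[... 3836 characters left out ...]
 168. 169.]
 [343. 343. 344. 343. 344. 169. 169. 168.]
 [344. 344. 344. 345. 345. 343. 167. 168.]
 [353. 346.  nan 345. 345. 345. 169. 167.]
 [355. 347. 346. 347. 346. 346. 168. 169.]
 [355. 347. 348. 346. 346. 347. 169. 169.]
 [357. 350. 350. 348. 349. 348. 349. 169.]
 [357. 357. 349. 350. 350. 350. 349. 169.]
 [360. 359. 351. 352. 350. 351. 351. 169.]
 [358. 359. 350. 352. 351. 351. 353. 351.]
 [360. 360. 353. 353. 353. 352. 352. 353.]
 [360. 362. 354. 353. 354. 353. 354. 353.]
 [362. 361. 361. 354. 355. 355. 353. 353.]
 [363. 363. 362. 355. 355. 355. 356. 355.]
 [364. 363. 364. 355. 356. 357. 357. 355.]
 [365. 365. 364. 358. 358. 358. 357. 357.]
 [365. 365. 365. 365. 358. 358. 358. 357.]]
```

View pics/w1s.png

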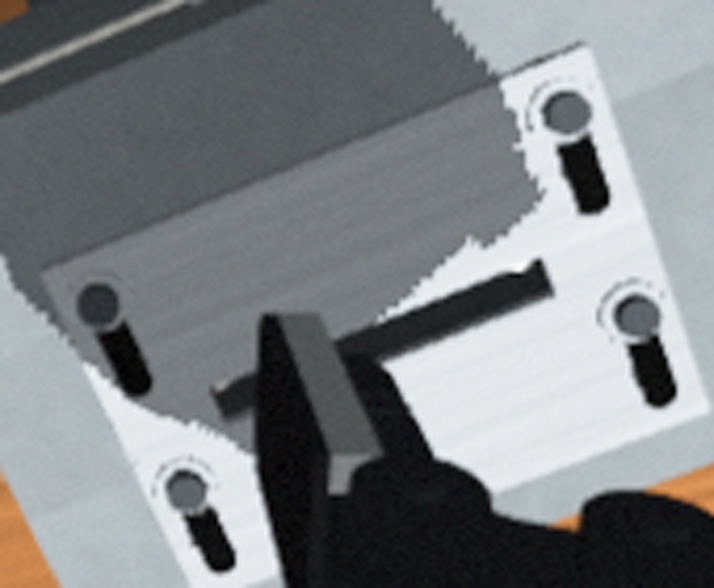

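```bash
cat > slot2.py <<'E'
from h import *
st=None
z=np.load('w1.npz'); W=z['W']; d=z['d']
# camera origin: from two points along same pixel: recompute
f,cx,cy,m=K('wrist')
Wz=W.copy()
# recover T by lstsq
v,u=np.mgrid[0:384,0:512]; P=np.stack([(u-cx)/f*d,(v-cy)/f*d,d,np.ones_like(d)],-1)
ok=d>0
T,_,_,_=np.linalg.lstsq(P[ok],W[ok],rcond=None); T=T.T
o=T[:,3]; dirs=np.stack([(u-cx)/f,(v-cy)/f,np.ones(d.shape)],-1)@T[:,:3].T
zp=0.1682
X=o+dirs*((zp-o[2])/dirs[...,2])[...,None]
c=np.array([0.528,0.252]); a=np.radians(7.12); ex=np.array([np.cos(a),np.sin(a)]); ey=np.array([-ex[1],ex[0]])
bx=(X[...,:2]-c)@ex; by=(X[...,:2]-c)@ey
m_=(W[...,2]<0.1655)&(W[...,2]>0.10)&(abs(bx)<0.022)&(abs(by)<0.055)
for lo in np.arange(-0.05,0.05,0.01):
    s=m_&(by>lo)&(by<lo+0.01)
    if s.sum()>5: print(round(lo+.005,3),s.sum(),'bx range mm',(np.percentile(bx[s],[1,99])*1000).round(1))
print('by',by[m_].min(),by[m_].max())
E
python3 slot2.py
```

```text
-0.045 47 bx range mm [ 5.5 15.7]
-0.035 36 bx range mm [ 5.5 15.6]
-0.015 6 bx range mm [5.6 9.9]
-0.005 61 bx range mm [ 5.3 15.9]
0.005 76 bx range mm [ 5.5 16.1]
0.015 80 bx range mm [ 5.5 15.8]
0.025 78 bx range mm [ 5.7 15.7]
0.035 79 bx range mm [ 5.5 16.1]
0.045 50 bx range mm [ 5.6 15.7]
by -0.04643714879150596 0.04635107661871213
```

```bash
python3 - <<'E'
from h import *
go([0.53,-0.257,0.22],81.5)
E
```

```text
{'x': np.float64(-41.45), 'y': np.float64(10.95), 'z': np.float64(-20.61), 'rx': np.float64(0.0004), 'ry': np.float64(-0.1418), 'rz': np.float64(-0.0002)} dist cm 47.57
```

Emit:
arm_command:
  moves:
    - {"rx": 0,"ry": 0,"rz": 0,"x": -2,"y": 0.3,"z": -1,"gripper": 0}
    - {"rx": 0,"ry": 0,"rz": 0,"x": -5.2,"y": 0.8,"z": -2.6,"gripper": 0}
    - {"rx": 0,"ry": 0,"rz": 0,"x": -8.5,"y": 1.5,"z": -4.3,"gripper": 0}
    - {"rx": 0,"ry": 0,"rz": 0,"x": -11.8,"y": 2.2,"z": -6,"gripper": 0}
    - {"rx": 0,"ry": 0,"rz": 0,"x": -15,"y": 3,"z": -7.5,"gripper": 0}

```text
clock: 2.12
position: [0.4797, 0.035, 0.2993]
tool_rot: [-1.571, -0.001, 1.285]
force: [1.7, -0.0, -0.4]
grip_width: 0.0423
```

Emit:
arm_command:
  moves:
    - {"rx": 0,"ry": 0,"rz": 0,"x": -3.3,"y": 0.8,"z": -1.6,"gripper": 0}
    - {"rx": 0,"ry": 0,"rz": 0,"x": -6.6,"y": 1.6,"z": -3.2,"gripper": 0}
    - {"rx": 0,"ry": 0,"rz": 0,"x": -9.9,"y": 2.4,"z": -4.8,"gripper": 0}
    - {"rx": 0,"ry": 0,"rz": 0,"x": -13.2,"y": 3.2,"z": -6.6,"gripper": 0}
    - {"rx": 0,"ry": 0,"rz": 0,"x": -16.4,"y": 4,"z": -8.1,"gripper": 0}

```text
clock: 2.53
position: [0.5115, -0.1452, 0.259]
tool_rot: [-1.571, -0.0, 1.285]
force: [1.0, 1.4, -0.4]
grip_width: 0.0427
```

Emit:
arm_command:
  moves:
    - {"rx": 0,"ry": -0.04,"rz": 0,"x": -3,"y": 1,"z": -1.5,"gripper": 0}
    - {"rx": 0,"ry": -0.08,"rz": 0,"x": -6,"y": 2,"z": -3,"gripper": 0}
    - {"rx": 0,"ry": -0.12,"rz": 0,"x": -8.5,"y": 3,"z": -4.3,"gripper": 0}
    - {"rx": 0,"ry": -0.142,"rz": 0,"x": -10,"y": 4,"z": -5,"gripper": 0}
    - {"rx": 0,"ry": -0.142,"rz": 0,"x": -10,"y": 4,"z": -5,"gripper": 0}

```text
clock: 2.95
position: [0.53, -0.257, 0.2173]
tool_rot: [-1.568, 0.001, 1.425]
force: [0.2, -0.1, -1.3]
grip_width: 0.0424
```

```bash
python3 - <<'E'
from h import *
st=bot.observe(); im,d=bot.grab_frame('wrist'); W=pts('wrist',d,st); np.savez('w2.npz',im=im,d=d,W=W); save('w2',im)
print(st['position'],st['tool_rot'])
hi=(W[...,2]>0.06)&(W[...,2]<0.14)&(abs(W[...,0]-.53)<.08)&(abs(W[...,1]+.26)<.1)
n,l=cv2.connectedComponents(hi.astype(np.uint8))
for i in range(1,n):
    p=W[l==i]
    if len(p)<50: continue
    r=p[p[:,2]>p[:,2].max()-0.03]
    print(len(p),p.mean(0).round(4),np.percentile(p[:,2],99).round(4),p.min(0).round(3),p.max(0).round(3),cv2.minAreaRect(p[:,:2].astype(np.float32)))
E
```

```text
[ 0.53001403 -0.2569562   0.21725037] [-1.56845307e+00  6.68969398e-04  1.42477763e+00]
2689 [ 0.5138 -0.3146  0.1045] 0.1278 [ 0.465 -0.33   0.06 ] [ 0.573 -0.305  0.129] ((0.5189202427864075, -0.3175804018974304), (0.011169005185365677, 0.10762094706296921), 80.75857543945312)
2534 [ 0.5307 -0.2012  0.1052] 0.128 [ 0.484 -0.213  0.06 ] [ 0.59  -0.187  0.129] ((0.537825345993042, -0.2003069519996643), (0.011169105768203735, 0.10744623839855194), 80.78890991210938)
924 [ 0.5205 -0.2576  0.0978] 0.1071 [ 0.485 -0.27   0.063] [ 0.568 -0.248  0.108] ((0.5262522101402283, -0.25856855511665344), (0.009605889208614826, 0.08303485810756683), 81.22965240478516)
```

View pics/w2.png

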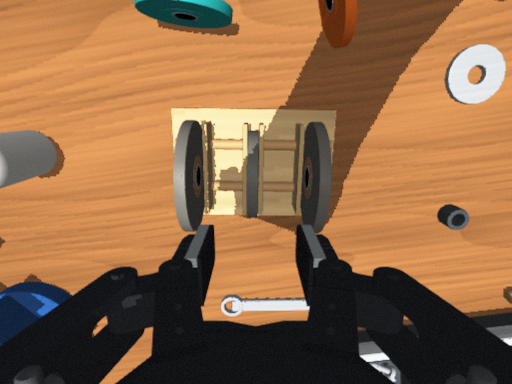

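```bash
python3 - <<'E'
from h import *
go([0.5284,-0.2588,0.079],80.8)
im=np.load('w2.npz')['im']; save('w2z',cv2.resize(im[95:240,160:350],None,fx=4,fy=4,interpolation=cv2.INTER_CUBIC))
E
```

```text
{'x': np.float64(-0.4), 'y': np.float64(13.91), 'z': np.float64(0.11), 'rx': np.float64(-0.0018), 'ry': np.float64(0.0144), 'rz': np.float64(0.0002)} dist cm 13.92
```

View pics/w2z.png

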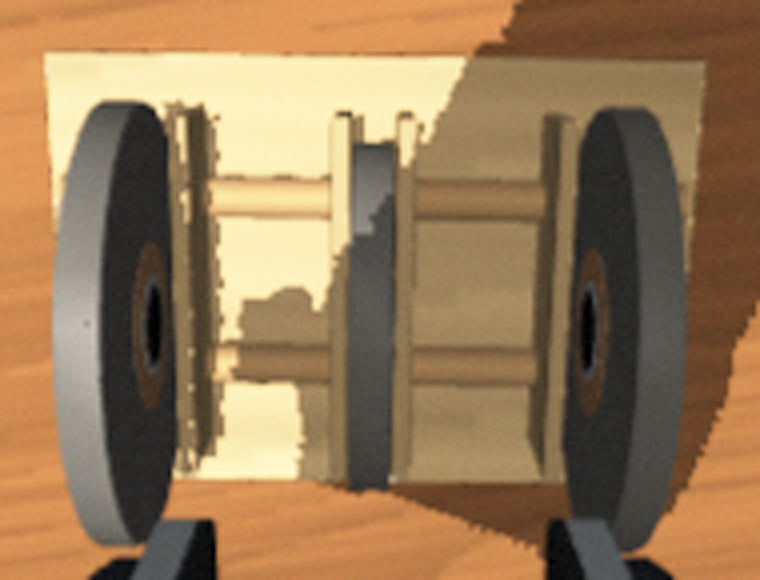

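Emit:
arm_command:
  moves:
    - {"rx": 0,"ry": 0.0144,"rz": 0,"x": -0.4,"y": 2,"z": 0.1,"gripper": -0.35}
    - {"rx": -0.002,"ry": 0.0144,"rz": 0,"x": -0.4,"y": 4,"z": 0.1,"gripper": -0.35}
    - {"rx": -0.002,"ry": 0.0144,"rz": 0,"x": -0.4,"y": 6,"z": 0.1,"gripper": -0.35}
    - {"rx": -0.002,"ry": 0.0144,"rz": 0,"x": -0.4,"y": 7.5,"z": 0.1,"gripper": -0.35}
    - {"rx": -0.002,"ry": 0.0144,"rz": 0,"x": -0.4,"y": 8,"z": 0.1,"gripper": -0.35}

```text
clock: 3.42
position: [0.529, -0.256, 0.1377]
tool_rot: [-1.571, -0.001, 1.413]
force: [-0.4, -0.8, -0.8]
grip_width: 0.0278
```

```bash
python3 - <<'E'
from h import *
st=bot.observe(); im,d=bot.grab_frame('wrist'); W=pts('wrist',d,st); save('w3',im)
print(st['position'],st['tool_rot'])
hi=(W[...,2]>0.085)&(W[...,2]<0.112)&(abs(W[...,0]-.53)<.06)&(abs(W[...,1]+.2585)<.015)
p=W[hi]; print(p.mean(0),cv2.minAreaRect(p[:,:2].astype(np.float32)),p[:,2].max())
go([0.5284,-0.2588,0.079],80.8)
E
```

```text
[ 0.52895368 -0.25603484  0.13766247] [-1.57067909e+00 -1.27040448e-03  1.41318031e+00]
[ 0.52216975 -0.25788915  0.1005337 ] ((0.5294484496116638, -0.25914373993873596), (0.009962491691112518, 0.07574835419654846), 80.71073150634766) 0.10802342275747243
{'x': np.float64(-0.26), 'y': np.float64(5.89), 'z': np.float64(0.02), 'rx': np.float64(-0.0001), 'ry': np.float64(0.0029), 'rz': np.float64(0.0011)} dist cm 5.9
```

View pics/w3.png

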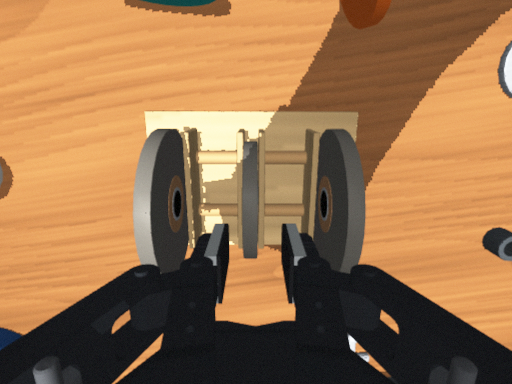

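```bash
python3 - <<'E'
from h import *
st=bot.observe(); im,d=bot.grab_frame('wrist'); f,cx,cy,m=K('wrist')
v,u=np.mgrid[0:384,0:512]
P=np.stack([(u-cx)/f*d,(v-cy)/f*d,d],-1); T=np.array(m['mount']); P=P@T[:3,:3].T+T[:3,3]
s=(d>0)&(v>215)&(d<0.2)
for lo in np.arange(-0.12,0.02,0.01):
    q=s&(P[...,1]>lo)&(P[...,1]<=lo+.01)&(abs(P[...,2])<0.06)
    if q.sum()>3: print(round(lo,2),q.sum(),P[q][:,0].min().round(3),P[q][:,0].max().round(3),'z',P[q][:,2].min().round(3),P[q][:,2].max().round(3))
E
```

```text
-0.11 16 -0.017 0.019 z 0.021 0.022
-0.1 6487 -0.056 0.057 z 0.009 0.022
-0.09 12462 -0.062 0.063 z -0.002 0.019
-0.08 10997 -0.061 0.06 z -0.012 0.019
-0.07 5094 -0.056 0.056 z -0.013 0.019
-0.06 6781 -0.051 0.051 z -0.013 0.015
-0.05 1873 -0.046 0.047 z -0.007 0.015
-0.04 1078 -0.03 0.03 z -0.011 0.013
-0.03 806 -0.027 0.028 z -0.011 0.012
-0.02 689 -0.027 0.028 z -0.01 0.012
-0.01 359 -0.026 0.027 z -0.01 0.012
-0.0 118 -0.067 0.062 z -0.008 0.009
0.01 2141 -0.068 0.062 z -0.031 0.01
```

Emit:
arm_command:
  moves:
    - {"rx": 0,"ry": 0.003,"rz": 0,"x": -0.3,"y": 0.1,"z": 0,"gripper": -0.35}
    - {"rx": 0,"ry": 0.003,"rz": 0,"x": -0.3,"y": 0.2,"z": 0,"gripper": -0.35}
    - {"rx": 0,"ry": 0.003,"rz": 0,"x": -0.3,"y": 0.2,"z": 0,"gripper": -0.35}

```text
clock: 3.77
position: [0.529, -0.2615, 0.1381]
tool_rot: [-1.574, 0.0, 1.408]
force: [0.1, 0.3, 0.3]
grip_width: 0.0278
```

```bash
python3 - <<'E'
from h import *
go([0.5284,-0.2588,0.082],80.8); st=bot.observe(); print(st['position'],st['tool_rot'],st['force'])
E
```

```text
{'x': np.float64(0.26), 'y': np.float64(5.61), 'z': np.float64(0.12), 'rx': np.float64(0.0032), 'ry': np.float64(-0.0019), 'rz': np.float64(-0.0002)} dist cm 5.61
[ 0.52897073 -0.2614787   0.13808253] [-1.57396652e+00  1.90141169e-04  1.40837567e+00] [0.14597584 0.25072042 0.28558312]
```

```bash
python3 - <<'E'
from h import *
for i in range(5):
    st=bot.observe(); print(st['clock'],st['position'].round(4),st['tool_rot'].round(4),st['force'].round(2),st['qpos'].round(4)); bot.grab_frame('wrist')
E
```

```text
3.7667 [ 0.529  -0.2615  0.1381] [-1.5740e+00  2.0000e-04  1.4084e+00] [0.15 0.25 0.29] [ 0.1549  0.5995  0.2946  1.7921 -0.2356  0.7812  1.9771]
3.8167 [ 0.5289 -0.2614  0.138 ] [-1.5738e+00  1.0000e-04  1.4084e+00] [0.62 0.45 0.01] [ 0.1549  0.5996  0.2945  1.7922 -0.2357  0.7812  1.9771]
3.8667 [ 0.5289 -0.2614  0.1379] [-1.5736e+00  1.0000e-04  1.4085e+00] [-0.17  0.41  1.28] [ 0.1549  0.5997  0.2945  1.7923 -0.2357  0.7811  1.9771]
3.9167 [ 0.5288 -0.2613  0.1378] [-1.5735  0.      1.4085] [0.61 0.19 0.92] [ 0.1549  0.5999  0.2944  1.7923 -0.2357  0.781   1.9772]
3.9667 [ 0.5288 -0.2613  0.1376] [-1.5733  0.      1.4085] [-0.25  0.58 -0.41] [ 0.155   0.6001  0.2944  1.7924 -0.2357  0.781   1.9772]
```

```bash
cat > chain.py <<'E'
from h import *
# final rows of each call: rx,ry,rz,x,y,z
C=[(0,0,0,-11,-6.5,-13.5),(0,0,0,-12,-3.3,-15),(0,0,0,-7.5,0,-9),(0,0,0,-15,3,-7.5),(0,0,0,-16.4,4,-8.1),(0,-.142,0,-10,4,-5),(-.002,.0144,0,-.4,8,.1),(0,.003,0,-.3,.2,0)]
import json,os
if os.path.exists('extra.json'): C+= [tuple(c) for c in json.load(open('extra.json'))]
def cmd():
    p=np.array([0.17674392,0.59916619,0.23073557]); r=R.from_euler('xyz',[-1.57087358,0.00106856,1.28399288])
    for c in C:
        p=p+r.apply(np.array(c[3:])/100); r=r*R.from_rotvec(c[:3])
    return p,r
def add(*c):
    e=json.load(open('extra.json')) if os.path.exists('extra.json') else []
    e.append(c); json.dump(e,open('extra.json','w')); C.append(c)
def goc(target,yaw):
    p,r=cmd(); d=r.inv().apply(np.array(target)-p)*100
    t=R.from_euler('xyz',[-np.pi/2,0,np.radians(yaw)]); print('from cmd: xyz cm',d.round(2),'rot',(r.inv()*t).as_rotvec().round(4))
if __name__=='__main__':
    p,r=cmd(); print(p.round(4),r.as_euler('xyz').round(4)); st=bot.observe(); print(st['position'].round(4),st['tool_rot'].round(4))
E
python3 chain.py
```

```text
[ 0.5286 -0.2617  0.1376] [-1.5727e+00  1.0000e-03  1.4086e+00]
[ 0.5287 -0.2613  0.1376] [-1.5731  0.      1.4085]
```

```bash
python3 -c "
from chain import *
goc([0.5284,-0.2588,0.082],80.8)"
```

```text
from cmd: xyz cm [0.29 5.56 0.07] rot [ 0.0019 -0.0016 -0.0011]
```

Emit:
arm_command:
  moves:
    - {"rx": 0.002,"ry": -0.0016,"rz": -0.001,"x": 0.28,"y": 1,"z": 0.06,"gripper": -0.35}
    - {"rx": 0.002,"ry": -0.0016,"rz": -0.001,"x": 0.28,"y": 2.4,"z": 0.06,"gripper": -0.35}
    - {"rx": 0.002,"ry": -0.0016,"rz": -0.001,"x": 0.28,"y": 4,"z": 0.06,"gripper": -0.35}
    - {"rx": 0.002,"ry": -0.0016,"rz": -0.001,"x": 0.28,"y": 5.2,"z": 0.06,"gripper": -0.35}
    - {"rx": 0.002,"ry": -0.0016,"rz": -0.001,"x": 0.28,"y": 5.5,"z": 0.06,"gripper": -0.35}

```text
clock: 4.43
position: [0.5276, -0.2578, 0.08]
tool_rot: [-1.568, -0.002, 1.41]
force: [-0.9, -0.0, -0.3]
grip_width: 0.028
```

Emit:
arm_command:
  moves:
    - {"rx": 0,"ry": 0,"rz": 0,"x": 0,"y": 0,"z": 0,"gripper": -0.35}
    - {"rx": 0,"ry": 0,"rz": 0,"x": 0,"y": 0,"z": 0,"gripper": -0.35}
    - {"rx": 0,"ry": 0,"rz": 0,"x": 0,"y": 0,"z": 0,"gripper": -0.35}

```text
clock: 4.68
position: [0.529, -0.2587, 0.083]
tool_rot: [-1.572, -0.001, 1.41]
force: [-0.3, 0.2, 0.1]
grip_width: 0.0274
```

```bash
python3 -c "
from chain import *
add(.002,-.0016,-.001,.28,5.5,.06)
p,r=cmd();print(p,r.as_euler('xyz')); st=bot.observe(); print(st['position'].round(4),st['tool_rot'].round(4))
im,d=bot.grab_frame('wrist'); save('w4',im); im,d=bot.grab_frame('scene'); save('s4',cv2.resize(im[100:220,150:310],None,fx=5,fy=5))"
```

```text
[ 0.52851214 -0.25891114  0.08255235] [-1.57073918e+00  5.09870080e-05  1.41019391e+00]
[ 0.529  -0.2587  0.083 ] [-1.5717e+00 -8.0000e-04  1.4101e+00]
```

View pics/w4.png

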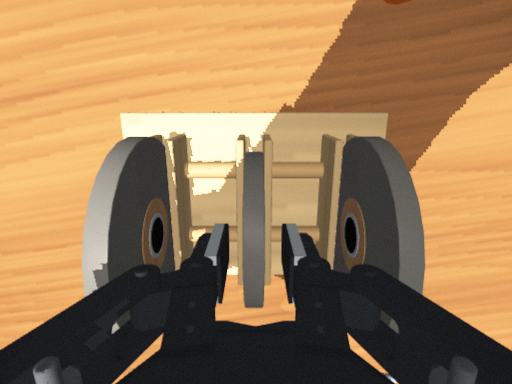

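The wheel (254,230) sits centred between the pads (228 and 282), clear of both neighbours. Closing.

Emit:
arm_command:
  moves:
    - {"rx": 0,"ry": 0,"rz": 0,"x": 0,"y": 0,"z": 0,"gripper": -1}
    - {"rx": 0,"ry": 0,"rz": 0,"x": 0,"y": 0,"z": 0,"gripper": -1}
    - {"rx": 0,"ry": 0,"rz": 0,"x": 0,"y": 0,"z": 0,"gripper": -1}
    - {"rx": 0,"ry": 0,"rz": 0,"x": 0,"y": 0,"z": 0,"gripper": -1}
    - {"rx": 0,"ry": 0,"rz": 0,"x": 0,"y": 0,"z": 0,"gripper": -1}
  squeeze: 60

```text
clock: 5.2
position: [0.5288, -0.2586, 0.0828]
tool_rot: [-1.572, -0.001, 1.41]
force: [-0.9, 1.7, 6.2]
grip_width: 0.0089
```

Emit:
arm_command:
  moves:
    - {"rx": 0,"ry": 0,"rz": 0,"x": 0,"y": -0.5,"z": 0,"gripper": -1}
    - {"rx": 0,"ry": 0,"rz": 0,"x": 0,"y": -1.5,"z": 0,"gripper": -1}
    - {"rx": 0,"ry": 0,"rz": 0,"x": 0,"y": -3,"z": 0,"gripper": -1}
    - {"rx": 0,"ry": 0,"rz": 0,"x": 0,"y": -4.5,"z": 0,"gripper": -1}
    - {"rx": 0,"ry": 0,"rz": 0,"x": 0,"y": -6,"z": 0,"gripper": -1}

```text
clock: 5.62
position: [0.5285, -0.2586, 0.1437]
tool_rot: [-1.571, -0.001, 1.41]
force: [0.0, 0.7, -2.1]
grip_width: 0.009
```

Emit:
arm_command:
  moves:
    - {"rx": 0,"ry": 0,"rz": 0,"x": 0,"y": -2,"z": 0,"gripper": -1}
    - {"rx": 0,"ry": 0,"rz": 0,"x": 0,"y": -5,"z": 0,"gripper": -1}
    - {"rx": 0,"ry": 0,"rz": 0,"x": 0,"y": -8,"z": 0,"gripper": -1}
    - {"rx": 0,"ry": 0,"rz": 0,"x": 0,"y": -11,"z": 0,"gripper": -1}
    - {"rx": 0,"ry": 0,"rz": 0,"x": 0,"y": -14,"z": 0,"gripper": -1}

```text
clock: 6.03
position: [0.5281, -0.2587, 0.2847]
tool_rot: [-1.571, -0.001, 1.41]
force: [0.7, 0.7, -1.8]
grip_width: 0.0089
```

```bash
python3 -c "
from chain import *
add(0,0,0,0,-6,0);add(0,0,0,0,-14,0)
p,r=cmd();print(p,r.as_euler('xyz')); st=bot.observe(); print(st['position'].round(4),st['tool_rot'].round(4))
im,d=bot.grab_frame('wrist'); save('w5',im); im,d=bot.grab_frame('scene'); save('s5',cv2.resize(im[60:200,150:310],None,fx=4,fy=4))
goc([.5397,.2529,.285],7.1)"
```

```text
[ 0.52852505 -0.2589029   0.28255235] [-1.57073918e+00  5.09870080e-05  1.41019391e+00]
[ 0.5281 -0.2587  0.2847] [-1.5712e+00 -9.0000e-04  1.4098e+00]
from cmd: xyz cm [50.7  -0.25  7.08] rot [-0.0000e+00  1.2863e+00 -1.0000e-04]
```

View pics/w5.png

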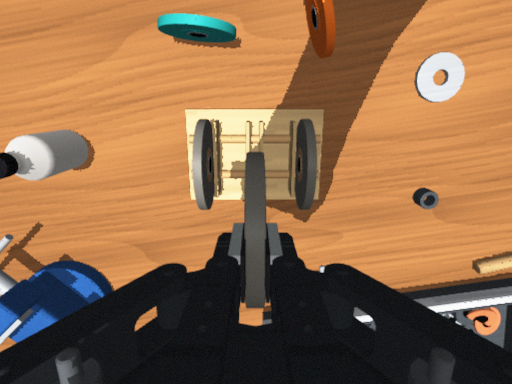

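View pics/s5.png

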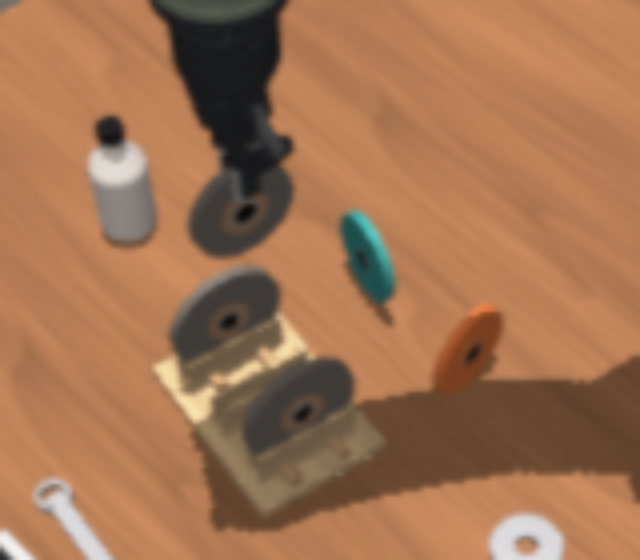

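Emit:
arm_command:
  moves:
    - {"rx": 0,"ry": 0.05,"rz": 0,"x": 2,"y": 0,"z": 0.3,"gripper": -1}
    - {"rx": 0,"ry": 0.14,"rz": 0,"x": 5,"y": 0,"z": 0.7,"gripper": -1}
    - {"rx": 0,"ry": 0.23,"rz": 0,"x": 8,"y": 0,"z": 1.1,"gripper": -1}
    - {"rx": 0,"ry": 0.32,"rz": 0,"x": 11.5,"y": 0,"z": 1.6,"gripper": -1}
    - {"rx": 0,"ry": 0.41,"rz": 0,"x": 15,"y": 0,"z": 2.1,"gripper": -1}

```text
clock: 6.55
position: [0.5312, -0.1061, 0.2827]
tool_rot: [-1.57, -0.001, 0.995]
force: [-0.1, -0.0, -1.1]
grip_width: 0.009
```

```bash
python3 -c "
from chain import *
add(0,.41,0,15,0,2.1)
goc([.5397,.2529,.285],7.1)"
```

```text
from cmd: xyz cm [30.76 -0.25 18.8 ] rot [ 0.000e+00  8.763e-01 -1.000e-04]
```

Emit:
arm_command:
  moves:
    - {"rx": 0,"ry": 0.09,"rz": 0,"x": 2.6,"y": 0,"z": 1.6,"gripper": -1}
    - {"rx": 0,"ry": 0.18,"rz": 0,"x": 5.3,"y": 0,"z": 3.2,"gripper": -1}
    - {"rx": 0,"ry": 0.27,"rz": 0,"x": 8,"y": 0,"z": 4.9,"gripper": -1}
    - {"rx": 0,"ry": 0.36,"rz": 0,"x": 10.8,"y": 0,"z": 6.6,"gripper": -1}
    - {"rx": 0,"ry": 0.45,"rz": 0,"x": 13.6,"y": 0,"z": 8.3,"gripper": -1}

```text
clock: 6.97
position: [0.5349, 0.0535, 0.2829]
tool_rot: [-1.57, -0.001, 0.545]
force: [0.1, 0.1, -1.0]
grip_width: 0.0092
```

```bash
python3 -c "
from chain import *
add(0,.45,0,13.6,0,8.3)
goc([.5397,.2529,.285],7.1)"
```

```text
from cmd: xyz cm [10.88 -0.25 16.92] rot [ 0.000e+00  4.263e-01 -1.000e-04]
```

Emit:
arm_command:
  moves:
    - {"rx": 0,"ry": 0.09,"rz": 0,"x": 2.2,"y": 0,"z": 3.4,"gripper": -1}
    - {"rx": 0,"ry": 0.18,"rz": 0,"x": 4.4,"y": -0.1,"z": 6.8,"gripper": -1}
    - {"rx": 0,"ry": 0.27,"rz": 0,"x": 6.6,"y": -0.2,"z": 10.2,"gripper": -1}
    - {"rx": 0,"ry": 0.35,"rz": 0,"x": 8.6,"y": -0.25,"z": 13.4,"gripper": -1}
    - {"rx": 0,"ry": 0.4263,"rz": 0,"x": 10.2,"y": -0.25,"z": 16,"gripper": -1}

```text
clock: 7.38
position: [0.5379, 0.245, 0.2855]
tool_rot: [-1.569, -0.0, 0.122]
force: [-0.4, 0.2, -0.9]
grip_width: 0.0088
```

Emit:
arm_command:
  moves:
    - {"rx": 0,"ry": 0,"rz": 0,"x": 0.3,"y": 0,"z": 1.1,"gripper": -1}
    - {"rx": 0,"ry": 0,"rz": 0,"x": 0.3,"y": 0,"z": 1.1,"gripper": -1}
    - {"rx": 0,"ry": 0,"rz": 0,"x": 0.3,"y": 0,"z": 1.1,"gripper": -1}

```text
clock: 7.63
position: [0.5401, 0.2528, 0.2852]
tool_rot: [-1.571, 0.0, 0.125]
force: [0.3, -0.0, -1.0]
grip_width: 0.0091
```

```bash
python3 -c "
from chain import *
add(0,.4263,0,10.2,-.25,16); add(0,0,0,.3,0,1.1)
p,r=cmd();print(p,r.as_euler('xyz')); st=bot.observe(); print(st['position'].round(4),st['tool_rot'].round(4),st['force'])
goc([.5397,.2529,.285],7.1)
im,d=bot.grab_frame('wrist'); save('w6',im); np.savez('w6.npz',im=im,d=d,W=pts('wrist',d,st),pos=st['position'],rot=st['tool_rot'])"
```

```text
[0.54029894 0.25281597 0.28503051] [-1.57082922e+00  6.91605093e-05  1.23893906e-01]
[0.5401 0.2528 0.2852] [-1.5705e+00  2.0000e-04  1.2530e-01] [ 0.27033933 -0.01721776 -0.95809962]
from cmd: xyz cm [-0.06  0.    0.02] rot [ 0.     -0.     -0.0001]
```

View pics/w6.png

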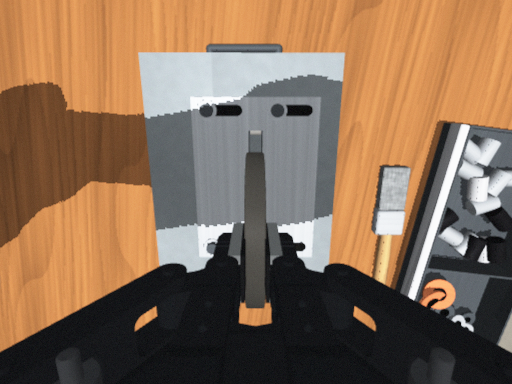

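```bash
python3 - <<'E'
from h import *
z=np.load('w6.npz'); im,d,W=z['im'],z['d'],z['W']
g=cv2.cvtColor(im,cv2.COLOR_RGB2GRAY)
np.set_printoptions(linewidth=250)
print(g[126:156:2,240:272]); print((np.nan_to_num(W[126:156:2,240:272:1,2])*1000).round(0).astype(int))
f,cx,cy,m=K('wrist'); v,u=np.mgrid[0:384,0:512]
T=np.array(m['mount']); P=np.stack([(u-cx)/f*d,(v-cy)/f*d,d],-1)@T[:3,:3].T+T[:3,3]
# slot edges on plate plane (tool y = pos_z-0.169)
h=z['pos'][2]-0.1685
dirs=np.stack([(u-cx)/f,(v-cy)/f,np.ones(d.shape)],-1)@T[:3,:3].T; X=T[:3,3]+dirs*((h-T[1,3])/dirs[...,1])[...,None]
for r in range(130,150,2):
    row=g[r,235:276].astype(float); gr=np.gradient(row); a=235+gr[:20].argmin(); b=235+20+gr[20:].argmax()
    print(r,a,b,X[r,a,0].round(4),X[r,b,0].round(4),'ctr',((X[r,a,0]+X[r,b,0])/2).round(4),'z',X[r,a,2].round(3))
# wheel points
wh=(P[...,1]>-0.03)&(P[...,1]<0.07)&(abs(P[...,0])<0.012)&(abs(P[...,2])<0.05)&(v>150)&(v<215)
for lo in range(152,215,8):
    s=wh&(v>=lo)&(v<lo+8); print(lo,P[s][:,0].min().round(4),P[s][:,0].max().round(4),'y',np.median(P[s][:,1]).round(4),'z',np.median(P[s][:,2]).round(4))
# circle fit of wheel rim in (y,z)
rim=(abs(P[...,0])<0.004)&(P[...,1]<0.07)&(P[...,1]>-0.03)&(v>150)&(v<305)&(d<0.26)
q=P[rim][:,1:]; A=np.c_[2*q,np.ones(len(q))]; s=np.linalg.lstsq(A,(q**2).sum(1),rcond=None)[0]; print('wheel ctr tool y,z',s[:2],'r',np.sqrt(s[2]+s[0]**2+s[1]**2),len(q))
c0=np.median(q[:,0])
from scipy.optimize import least_squares
rr=least_squares(lambda p:np.hypot(q[:,0]-p[0],q[:,1]-p[1])-0.045,[0.02,0],loss='soft_l1',f_scale=.001).x; print('fixed r',rr)
E
```

```text
[[143 140 139 140 144 145 148 148 146 144 137 140 141 142 144 145 141 141 140 141 136 138 136 137 139 137 140 143 140 137 139 140]
 [141 139 140 141 142 143 147 146 150 141 140 140 139 140 143 141 142 139 137 137 137 138 139 138 139 139 136 140 142 141 139 139]
 [141 138 138 142 140 144 148 150 136 122 150 158 164 161 157 160 163 161 161 157 151 127 121 137 138 137 138 143 140 139 138 140]
 [143 136 139 141 143 143 150 149 109  79 150 170 174 172 173 172 173 174 174 173 160 105  99 134 138 137 140 145 136 140 139 137]
 [144 138 139 139 139 144 144 145 110  84 115 126 126 124 125 126 124 123 128 127 122  85 106 134 137 135 137 145 139 138 141 139]
 [141 139 139 141 140 142 145 146 110  84  98 100  99 101 103 104 103 102 100 105 105  73  99 131 136 137 136 141 138 139 136 139]
 [138 139 138 140 141 140 147 146 108  80  96 100  98 103 103 103 102 102 104  99 105  68 103 131 136 134 142 143 140 139 140 137]
 [141 138 140 140 139 144 147 144 107  83  95 101  96 103 101 100 100 102  99  97 100  69 101 131 136 137 137 140 140 138 141 140]
 [137 136 137 140 141 143 148 146 109  83  96 102 10
[... 3002 characters left out ...]
-0.0002 z 0.043
138 248 262 -0.0063 0.0059 ctr -0.0002 z 0.041
140 248 262 -0.0063 0.0059 ctr -0.0002 z 0.039
142 248 262 -0.0063 0.006 ctr -0.0002 z 0.038
144 248 262 -0.0063 0.006 ctr -0.0002 z 0.036
146 248 262 -0.0063 0.006 ctr -0.0002 z 0.034
148 248 262 -0.0063 0.006 ctr -0.0002 z 0.032
152 -0.0056 0.0042 y 0.0148 z 0.043
160 -0.0054 0.0044 y 0.0055 z 0.0404
168 -0.0052 0.0043 y -0.0007 z 0.0377
176 -0.0055 0.0042 y -0.0049 z 0.0347
184 -0.0055 0.0041 y -0.0088 z 0.0319
192 -0.0053 0.0045 y -0.0116 z 0.0287
200 -0.0053 0.0045 y -0.0143 z 0.0258
208 -0.0052 0.0044 y -0.0161 z 0.0228
wheel ctr tool y,z [ 0.02118013 -0.00104406] r 0.04447329612471743 2626
fixed r [ 0.02173047 -0.00128989]
```

Emit:
arm_command:
  moves:
    - {"rx": 0,"ry": 0,"rz": 0,"x": 0.03,"y": 1,"z": 0.25,"gripper": -1}
    - {"rx": 0,"ry": 0,"rz": 0,"x": 0.03,"y": 2.5,"z": 0.25,"gripper": -1}
    - {"rx": 0,"ry": 0,"rz": 0,"x": 0.03,"y": 3.7,"z": 0.25,"gripper": -1}
    - {"rx": 0,"ry": 0,"rz": 0,"x": 0.03,"y": 4.3,"z": 0.25,"gripper": -1}
    - {"rx": 0,"ry": 0,"rz": 0,"x": 0.03,"y": 4.4,"z": 0.25,"gripper": -1}

```text
clock: 8.1
position: [0.5399, 0.2547, 0.2399]
tool_rot: [-1.571, 0.002, 0.123]
force: [-0.3, -0.0, -1.2]
grip_width: 0.0089
```

Emit:
arm_command:
  moves:
    - {"rx": 0,"ry": 0,"rz": 0,"x": 0,"y": 0,"z": 0,"gripper": -1}
    - {"rx": 0,"ry": 0,"rz": 0,"x": 0,"y": 0,"z": 0,"gripper": -1}
    - {"rx": 0,"ry": 0,"rz": 0,"x": 0,"y": 0,"z": 0,"gripper": -1}

```text
clock: 8.35
position: [0.5407, 0.2556, 0.2419]
tool_rot: [-1.569, -0.001, 0.124]
force: [-0.2, 0.3, -2.3]
grip_width: 0.0087
```

```bash
python3 -c "
from chain import *
add(0,0,0,.03,4.4,.25)
p,r=cmd();print(p,r.as_euler('xyz')); st=bot.observe(); print(st['position'].round(4),st['tool_rot'].round(4),st['force'])
im,d=bot.grab_frame('wrist'); save('w7',cv2.resize(im[90:310,150:360],None,fx=2.6,fy=2.6)); np.savez('w7.npz',im=im,d=d,W=pts('wrist',d,st))
np.set_printoptions(linewidth=250)
g=cv2.cvtColor(im,cv2.COLOR_RGB2GRAY); print(g[120:170:3,236:275])"
```

```text
[0.54028486 0.25533206 0.24103041] [-1.57082922e+00  6.91605093e-05  1.23893906e-01]
[0.5407 0.2556 0.2419] [-1.5695e+00 -1.1000e-03  1.2370e-01] [-0.19239402  0.31204789 -2.25267777]
[[108 136 140 146 143 149 153 151 155 149 146 143 140 143 141 143 143 146 147 144 142 141 142 140 141 142 140 141 142 142 139 140 146 140 138 141 139 125  83]
 [142 139 144 143 144 149 150 153 157 149 146 142 138 142 145 141 145 144 142 144 143 140 139 139 138 141 142 142 141 144 140 143 142 143 140 140 140 140 138]
 [144 139 142 143 143 147 151 151 152 149 148 139 139 140 142 143 140 146 145 144 143 141 139 139 140 141 139 144 141 140 139 142 146 144 140 142 143 142 141]
 [143 141 142 147 146 147 150 151 154 151 144 142 143 141 141 142 144 143 143 145 141 141 136 138 134 140 142 143 143 141 137 143 145 146 145 141 139 141 140]
 [145 140 141 144 143 147 145 148 151 143 139 142 141 139 140 142 140 144 144 142 144 139 138 137 137 137 140 137 139 138 140 138 144 145 138 141 144 138 136]
 [144 137 139 147 143 147 147 148 153 148 140 141 138 143 140 142 143 143 143 143 142 141 134 136 137 138 139 142 144 139
[... 1087 characters left out ...]
61  58  57  59  60 119 138 135 136 140 142 139 140 140 138 136]
 [140 140 139 138 140 143 142 143 146 101  65  65  66  62  66  64  64  62  63  63  65  63  64  62  67  58  63  61 106 133 136 138 143 141 137 137 140 139 136]
 [139 139 137 139 143 142 145 147 147  98  66  66  68  69  66  67  68  66  67  68  66  64  63  63  63  66  65  65  86 125 138 138 143 142 138 141 141 138 136]
 [143 137 141 140 144 143 140 146 143  96  65  68  70  69  73  66  69  66  60  69  68  70  68  70  69  67  63  68  86 124 134 144 143 141 142 142 138 136 136]
 [139 141 137 138 141 139 140 142 127  86  66  71  70  67  70  71  71  67  72  67  67  72  68  69  68  70  70  70  82 120 138 142 144 139 138 140 136 136 136]]
```

View pics/w7.png

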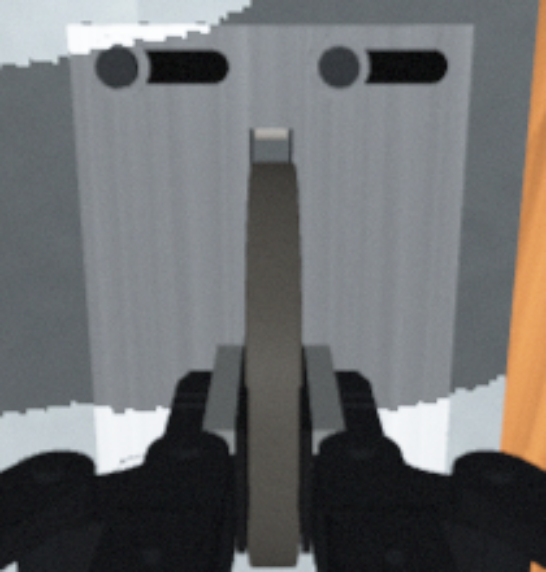

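```bash
cat > rel.py <<'E'
from h import *
import sys
def rel(im,d,z,zp=0.1685):
    f,cx,cy,m=K('wrist'); g=cv2.cvtColor(im,cv2.COLOR_RGB2GRAY).astype(float); v,u=np.mgrid[0:384,0:512]
    T=np.array(m['mount']); P=np.stack([(u-cx)/f*d,(v-cy)/f*d,d],-1)@T[:3,:3].T+T[:3,3]
    h=z-zp
    dirs=np.stack([(u-cx)/f,(v-cy)/f,np.ones(d.shape)],-1)@T[:3,:3].T; X=T[:3,3]+dirs*((h-T[1,3])/dirs[...,1])[...,None]
    out=[]
    below=(P[...,1]>h+0.012)&(abs(X[...,0])<0.02)&(X[...,2]<0.06)&(X[...,2]>0)&(v<200)
    for r in range(100,200):
        c=np.where(below[r])[0]
        if len(c)>5: out.append((r,X[r,c[0],0]-.0004,X[r,c[-1],0]+.0004,X[r,c[0],2]))
    o=np.array(out)
    if len(o): print('slot rows',o[0,0],o[-1,0],'edges',np.median(o[:,1]).round(5),np.median(o[:,2]).round(5),'ctr',((np.median(o[:,1])+np.median(o[:,2]))/2).round(5),'end z',o[0,3].round(4))
    wh=(P[...,1]<h-0.004)&(abs(P[...,0])<0.009)&(v>125)&(v<205)&(P[...,2]<.05)
    e=[]
    for r in range(125,205):
        c=np.where(wh[r])[0]
        if len(c)>8: e.append((P[r,c[1],0],P[r,c[-2],0]))
    e=np.array(e); print('wheel',np.median(e,0).round(5),'ctr',np.median(e).round(5), np.median(e.mean(1)).round(5))
if __name__=='__main__':
    st=bot.observe(); im,d=bot.grab_frame('wrist'); print(st['position'].round(4),st['tool_rot'].round(4),st['force'].round(2)); rel(im,d,st['position'][2]); save(sys.argv[1],cv2.resize(im[90:310,150:360],None,fx=2.6,fy=2.6))
E
python3 rel.py w8
```

```text
[0.5406 0.2557 0.2418] [-1.5695e+00 -1.0000e-03  1.2390e-01] [-0.06  0.18 -1.47]
slot rows 139.0 151.0 edges -0.00716 0.0046 ctr -0.00128 end z 0.0451
wheel [-0.00479  0.00364] ctr -0.00059 -0.00046
```

Emit:
arm_command:
  moves:
    - {"rx": 0,"ry": 0,"rz": 0,"x": -0.06,"y": 0.1,"z": 0,"gripper": -1}
    - {"rx": 0,"ry": 0,"rz": 0,"x": -0.06,"y": 0.2,"z": 0,"gripper": -1}
    - {"rx": 0,"ry": 0,"rz": 0,"x": -0.06,"y": 0.3,"z": 0,"gripper": -1}
    - {"rx": 0,"ry": 0,"rz": 0,"x": -0.06,"y": 0.35,"z": 0,"gripper": -1}
    - {"rx": 0,"ry": 0,"rz": 0,"x": -0.06,"y": 0.35,"z": 0,"gripper": -1}

```text
clock: 8.87
position: [0.5397, 0.2555, 0.2377]
tool_rot: [-1.57, -0.0, 0.124]
force: [0.3, 0.5, -0.8]
grip_width: 0.0089
```

```bash
python3 -c "
from chain import *
add(0,0,0,-.06,.35,0)
p,r=cmd();print(p)"; python3 rel.py w9
```

```text
[0.53968923 0.25525777 0.23753045]
[0.5397 0.2555 0.2377] [-1.5699e+00 -1.0000e-04  1.2390e-01] [ 0.27  0.48 -0.8 ]
slot rows 140.0 151.0 edges -0.00632 0.00524 ctr -0.00054 end z 0.0449
wheel [-0.0048   0.00364] ctr -0.00067 -0.00045
```

Emit:
arm_command:
  moves:
    - {"rx": 0,"ry": 0,"rz": 0,"x": 0,"y": 0.1,"z": 0,"gripper": -1}
    - {"rx": 0,"ry": 0,"rz": 0,"x": 0,"y": 0.15,"z": 0,"gripper": -1}
    - {"rx": 0,"ry": 0,"rz": 0,"x": 0,"y": 0.15,"z": 0,"gripper": -1}

```text
clock: 9.17
position: [0.5397, 0.2555, 0.2362]
tool_rot: [-1.57, -0.0, 0.124]
force: [-0.5, 0.0, -1.4]
grip_width: 0.0087
```

Emit:
arm_command:
  moves:
    - {"rx": 0,"ry": 0,"rz": 0,"x": 0,"y": 0.05,"z": 0,"gripper": -1}
    - {"rx": 0,"ry": 0,"rz": 0,"x": 0,"y": 0.1,"z": 0,"gripper": -1}
    - {"rx": 0,"ry": 0,"rz": 0,"x": 0,"y": 0.1,"z": 0,"gripper": -1}

```text
clock: 9.42
position: [0.5397, 0.2555, 0.2352]
tool_rot: [-1.57, -0.0, 0.124]
force: [-0.6, 0.0, -1.8]
grip_width: 0.0089
```

Emit:
arm_command:
  moves:
    - {"rx": 0,"ry": 0,"rz": 0,"x": 0,"y": 0.05,"z": 0,"gripper": -1}
    - {"rx": 0,"ry": 0,"rz": 0,"x": 0,"y": 0.08,"z": 0,"gripper": -1}
    - {"rx": 0,"ry": 0,"rz": 0,"x": 0,"y": 0.08,"z": 0,"gripper": -1}

```text
clock: 9.67
position: [0.5397, 0.2555, 0.2344]
tool_rot: [-1.57, -0.0, 0.124]
force: [0.3, 0.6, -0.9]
grip_width: 0.0082
```

Emit:
arm_command:
  moves:
    - {"rx": 0,"ry": 0,"rz": 0,"x": 0,"y": 0.05,"z": 0,"gripper": -1}
    - {"rx": 0,"ry": 0,"rz": 0,"x": 0,"y": 0.08,"z": 0,"gripper": -1}
    - {"rx": 0,"ry": 0,"rz": 0,"x": 0,"y": 0.08,"z": 0,"gripper": -1}

```text
clock: 9.92
position: [0.5397, 0.2556, 0.2336]
tool_rot: [-1.57, -0.0, 0.124]
force: [-0.0, -0.2, -1.5]
grip_width: 0.0089
```

Emit:
arm_command:
  moves:
    - {"rx": 0,"ry": 0,"rz": 0,"x": 0,"y": 0.05,"z": 0,"gripper": -1}
    - {"rx": 0,"ry": 0,"rz": 0,"x": 0,"y": 0.08,"z": 0,"gripper": -1}
    - {"rx": 0,"ry": 0,"rz": 0,"x": 0,"y": 0.08,"z": 0,"gripper": -1}

```text
clock: 10.17
position: [0.5397, 0.2555, 0.2328]
tool_rot: [-1.57, -0.0, 0.124]
force: [0.5, 0.0, -1.6]
grip_width: 0.009
```

Emit:
arm_command:
  moves:
    - {"rx": 0,"ry": 0,"rz": 0,"x": 0,"y": 0.05,"z": 0,"gripper": -1}
    - {"rx": 0,"ry": 0,"rz": 0,"x": 0,"y": 0.1,"z": 0,"gripper": -1}
    - {"rx": 0,"ry": 0,"rz": 0,"x": 0,"y": 0.1,"z": 0,"gripper": -1}

```text
clock: 10.42
position: [0.5397, 0.2555, 0.2318]
tool_rot: [-1.57, -0.0, 0.124]
force: [0.2, -0.8, -0.5]
grip_width: 0.0088
```

Emit:
arm_command:
  moves:
    - {"rx": 0,"ry": 0,"rz": 0,"x": 0,"y": 0.05,"z": 0,"gripper": -1}
    - {"rx": 0,"ry": 0,"rz": 0,"x": 0,"y": 0.1,"z": 0,"gripper": -1}
    - {"rx": 0,"ry": 0,"rz": 0,"x": 0,"y": 0.1,"z": 0,"gripper": -1}

```text
clock: 10.67
position: [0.5397, 0.2555, 0.2308]
tool_rot: [-1.57, -0.0, 0.124]
force: [-0.1, -0.4, -0.9]
grip_width: 0.0086
```

```bash
python3 -c "
from chain import *
add(0,0,0,0,.15+.1+.08*3+.2,0)
p,r=cmd();print(p)"; python3 rel.py w10
```

```text
[0.53968878 0.25525749 0.23063045]
[0.5397 0.2555 0.2308] [-1.5699e+00 -1.0000e-04  1.2390e-01] [-0.06 -0.36 -0.86]
slot rows 141.0 151.0 edges -0.00613 0.00576 ctr -0.00019 end z 0.045
wheel [-0.0048   0.00363] ctr -0.00068 -0.00047
```

View pics/w10.png

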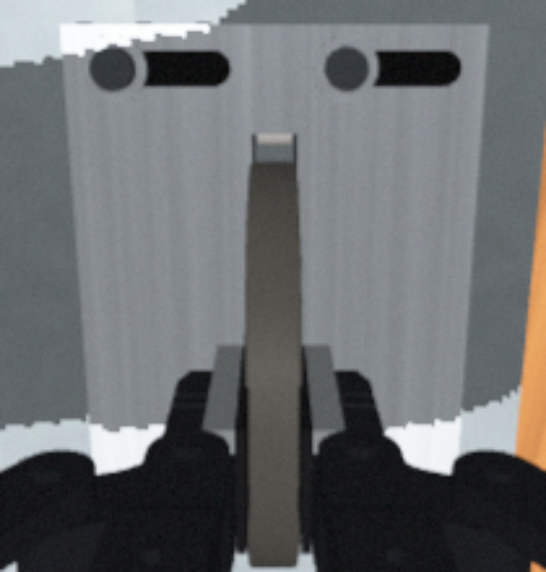

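Emit:
arm_command:
  moves:
    - {"rx": 0,"ry": 0,"rz": 0,"x": 0.02,"y": 0.1,"z": 0,"gripper": -1}
    - {"rx": 0,"ry": 0,"rz": 0,"x": 0.02,"y": 0.2,"z": 0,"gripper": -1}
    - {"rx": 0,"ry": 0,"rz": 0,"x": 0.02,"y": 0.2,"z": 0,"gripper": -1}

```text
clock: 10.97
position: [0.5399, 0.2555, 0.2287]
tool_rot: [-1.57, -0.0, 0.124]
force: [0.2, 0.5, -1.3]
grip_width: 0.0088
```

Emit:
arm_command:
  moves:
    - {"rx": 0,"ry": 0,"rz": 0,"x": 0,"y": 0.1,"z": 0,"gripper": -1}
    - {"rx": 0,"ry": 0,"rz": 0,"x": 0,"y": 0.2,"z": 0,"gripper": -1}
    - {"rx": 0,"ry": 0,"rz": 0,"x": 0,"y": 0.3,"z": 0,"gripper": -1}
    - {"rx": 0,"ry": 0,"rz": 0,"x": 0,"y": 0.3,"z": 0,"gripper": -1}

```text
clock: 11.3
position: [0.5399, 0.2555, 0.2257]
tool_rot: [-1.57, 0.0, 0.124]
force: [-0.3, -1.0, -1.0]
grip_width: 0.0089
```

Emit:
arm_command:
  moves:
    - {"rx": 0,"ry": 0,"rz": 0,"x": 0,"y": 0.1,"z": 0,"gripper": -1}
    - {"rx": 0,"ry": 0,"rz": 0,"x": 0,"y": 0.2,"z": 0,"gripper": -1}
    - {"rx": 0,"ry": 0,"rz": 0,"x": 0,"y": 0.3,"z": 0,"gripper": -1}
    - {"rx": 0,"ry": 0,"rz": 0,"x": 0,"y": 0.3,"z": 0,"gripper": -1}

```text
clock: 11.63
position: [0.5399, 0.2555, 0.2227]
tool_rot: [-1.57, -0.0, 0.124]
force: [0.1, -0.2, -1.3]
grip_width: 0.0086
```

Emit:
arm_command:
  moves:
    - {"rx": 0,"ry": 0,"rz": 0,"x": 0,"y": 0.2,"z": 0,"gripper": -1}
    - {"rx": 0,"ry": 0,"rz": 0,"x": 0,"y": 0.4,"z": 0,"gripper": -1}
    - {"rx": 0,"ry": 0,"rz": 0,"x": 0,"y": 0.6,"z": 0,"gripper": -1}
    - {"rx": 0,"ry": 0,"rz": 0,"x": 0,"y": 0.8,"z": 0,"gripper": -1}
    - {"rx": 0,"ry": 0,"rz": 0,"x": 0,"y": 1,"z": 0,"gripper": -1}

```text
clock: 12.05
position: [0.5399, 0.2556, 0.2127]
tool_rot: [-1.57, -0.0, 0.124]
force: [-1.0, 0.7, -1.6]
grip_width: 0.0094
```

```bash
python3 -c "
from chain import *
add(0,0,0,0.02,.2,0);add(0,0,0,0,1.6,0)
p,r=cmd();print(p)"; python3 rel.py w11
```

```text
[0.53988609 0.25528146 0.21263044]
[0.5399 0.2556 0.2127] [-1.5699e+00 -2.0000e-04  1.2390e-01] [-0.95  0.66 -1.59]
slot rows 145.0 151.0 edges -0.00629 0.00528 ctr -0.0005 end z 0.0447
wheel [-0.00479  0.00364] ctr -0.00047 -0.00047
```

View pics/w11.png

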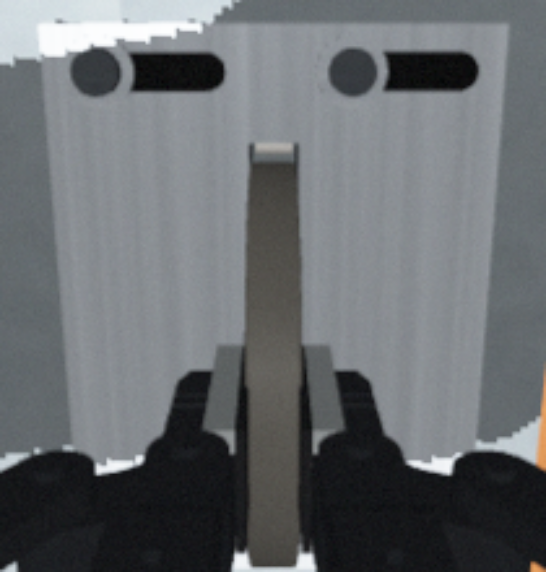

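Emit:
arm_command:
  moves:
    - {"rx": 0,"ry": 0,"rz": 0,"x": 0,"y": 0.2,"z": 0,"gripper": -1}
    - {"rx": 0,"ry": 0,"rz": 0,"x": 0,"y": 0.4,"z": 0,"gripper": -1}
    - {"rx": 0,"ry": 0,"rz": 0,"x": 0,"y": 0.6,"z": 0,"gripper": -1}
    - {"rx": 0,"ry": 0,"rz": 0,"x": 0,"y": 0.8,"z": 0,"gripper": -1}
    - {"rx": 0,"ry": 0,"rz": 0,"x": 0,"y": 1,"z": 0,"gripper": -1}

```text
clock: 12.52
position: [0.54, 0.2556, 0.2027]
tool_rot: [-1.57, -0.0, 0.124]
force: [-0.0, 0.9, -0.7]
grip_width: 0.0089
```

Emit:
arm_command:
  moves:
    - {"rx": 0,"ry": 0,"rz": 0,"x": 0,"y": 0.15,"z": 0,"gripper": -1}
    - {"rx": 0,"ry": 0,"rz": 0,"x": 0,"y": 0.3,"z": 0,"gripper": -1}
    - {"rx": 0,"ry": 0,"rz": 0,"x": 0,"y": 0.45,"z": 0,"gripper": -1}
    - {"rx": 0,"ry": 0,"rz": 0,"x": 0,"y": 0.6,"z": 0,"gripper": -1}
    - {"rx": 0,"ry": 0,"rz": 0,"x": 0,"y": 0.7,"z": 0,"gripper": -1}

```text
clock: 12.93
position: [0.5399, 0.2556, 0.1957]
tool_rot: [-1.57, -0.0, 0.124]
force: [-0.4, -0.1, -0.4]
grip_width: 0.0089
```

Emit:
arm_command:
  moves:
    - {"rx": 0,"ry": 0,"rz": 0,"x": 0,"y": 0.1,"z": 0,"gripper": -1}
    - {"rx": 0,"ry": 0,"rz": 0,"x": 0,"y": 0.2,"z": 0,"gripper": -1}
    - {"rx": 0,"ry": 0,"rz": 0,"x": 0,"y": 0.3,"z": 0,"gripper": -1}
    - {"rx": 0,"ry": 0,"rz": 0,"x": 0,"y": 0.4,"z": 0,"gripper": -1}

```text
clock: 13.27
position: [0.54, 0.2556, 0.1918]
tool_rot: [-1.57, -0.0, 0.124]
force: [-0.9, -0.3, -0.6]
grip_width: 0.0087
```

```bash
python3 -c "
from chain import *
add(0,0,0,0,2.1,0)
p,r=cmd();print(p)"; python3 rel.py w12
```

```text
[0.53988473 0.2552806  0.19163044]
[0.54   0.2556 0.1918] [-1.5698e+00 -3.0000e-04  1.2390e-01] [-0.92 -0.34 -0.61]
slot rows 150.0 151.0 edges -0.00623 0.00529 ctr -0.00047 end z 0.0446
wheel [-0.00482  0.00363] ctr -0.00102 -0.00065
```

View pics/w12.png

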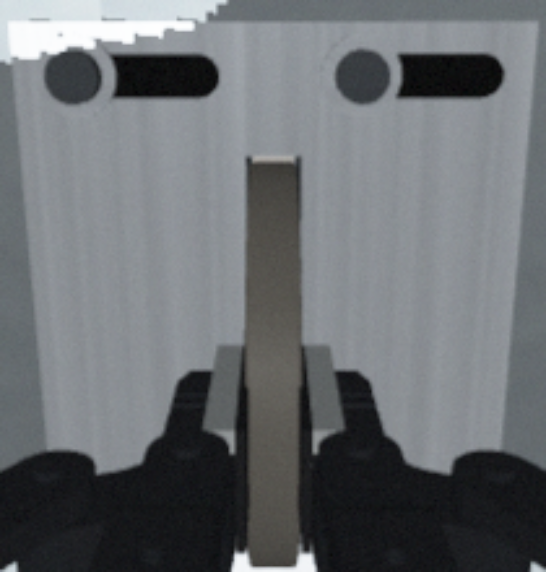

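Emit:
arm_command:
  moves:
    - {"rx": 0,"ry": 0,"rz": 0,"x": 0,"y": 0.1,"z": 0,"gripper": -1}
    - {"rx": 0,"ry": 0,"rz": 0,"x": 0,"y": 0.2,"z": 0,"gripper": -1}
    - {"rx": 0,"ry": 0,"rz": 0,"x": 0,"y": 0.3,"z": 0,"gripper": -1}

```text
clock: 13.57
position: [0.54, 0.2556, 0.1888]
tool_rot: [-1.57, -0.0, 0.124]
force: [0.2, 0.2, -0.5]
grip_width: 0.0088
```

Emit:
arm_command:
  moves:
    - {"rx": 0,"ry": 0,"rz": 0,"x": 0,"y": 0.1,"z": 0,"gripper": -1}
    - {"rx": 0,"ry": 0,"rz": 0,"x": 0,"y": 0.1,"z": 0,"gripper": -1}

```text
clock: 13.73
position: [0.5399, 0.2556, 0.1877]
tool_rot: [-1.57, -0.0, 0.124]
force: [-0.2, 0.3, -1.6]
grip_width: 0.0092
```

Emit:
arm_command:
  moves:
    - {"rx": 0,"ry": 0,"rz": 0,"x": 0,"y": 0.1,"z": 0,"gripper": -1}
    - {"rx": 0,"ry": 0,"rz": 0,"x": 0,"y": 0.1,"z": 0,"gripper": -1}

```text
clock: 13.9
position: [0.54, 0.2555, 0.1868]
tool_rot: [-1.57, -0.0, 0.124]
force: [1.4, 0.1, -2.3]
grip_width: 0.0088
```

Emit:
arm_command:
  moves:
    - {"rx": 0,"ry": 0,"rz": 0,"x": 0,"y": 0.1,"z": 0,"gripper": -1}
    - {"rx": 0,"ry": 0,"rz": 0,"x": 0,"y": 0.1,"z": 0,"gripper": -1}

```text
clock: 14.07
position: [0.54, 0.2552, 0.1858]
tool_rot: [-1.57, -0.0, 0.124]
force: [1.2, -1.9, -1.2]
grip_width: 0.0089
```

Emit:
arm_command:
  moves:
    - {"rx": 0,"ry": 0,"rz": 0,"x": 0,"y": 0.1,"z": 0,"gripper": -1}
    - {"rx": 0,"ry": 0,"rz": 0,"x": 0,"y": 0.1,"z": 0,"gripper": -1}

```text
clock: 14.23
position: [0.5401, 0.255, 0.1848]
tool_rot: [-1.571, -0.0, 0.123]
force: [-0.1, -3.7, 0.9]
grip_width: 0.0088
```

Emit:
arm_command:
  moves:
    - {"rx": 0,"ry": 0,"rz": 0,"x": 0,"y": 0,"z": -0.05,"gripper": -1}
    - {"rx": 0,"ry": 0,"rz": 0,"x": 0,"y": 0,"z": -0.1,"gripper": -1}
    - {"rx": 0,"ry": 0,"rz": 0,"x": 0,"y": 0,"z": -0.1,"gripper": -1}

```text
clock: 14.48
position: [0.5401, 0.2548, 0.185]
tool_rot: [-1.569, -0.0, 0.124]
force: [0.5, -1.0, -0.3]
grip_width: 0.0088
```

Emit:
arm_command:
  moves:
    - {"rx": 0,"ry": 0,"rz": 0,"x": 0,"y": 0.05,"z": 0,"gripper": -1}
    - {"rx": 0,"ry": 0,"rz": 0,"x": 0,"y": 0.1,"z": 0,"gripper": -1}
    - {"rx": 0,"ry": 0,"rz": 0,"x": 0,"y": 0.1,"z": 0,"gripper": -1}

```text
clock: 14.73
position: [0.5402, 0.2549, 0.1842]
tool_rot: [-1.569, -0.001, 0.124]
force: [-1.5, -2.4, 5.1]
grip_width: 0.0089
```

Emit:
arm_command:
  moves:
    - {"rx": 0,"ry": 0,"rz": 0,"x": 0,"y": 0,"z": 0,"gripper": -0.4}
    - {"rx": 0,"ry": 0,"rz": 0,"x": 0,"y": 0,"z": 0,"gripper": -0.4}
    - {"rx": 0,"ry": 0,"rz": 0,"x": 0,"y": 0,"z": 0,"gripper": -0.4}
    - {"rx": 0,"ry": 0,"rz": 0,"x": 0,"y": 0,"z": 0,"gripper": -0.4}

```text
clock: 15.07
position: [0.54, 0.2548, 0.1838]
tool_rot: [-1.57, -0.0, 0.124]
force: [-0.3, -0.3, -0.1]
grip_width: 0.0255
```

```bash
python3 -c "
from chain import *
add(0,0,0,0,.7,0);add(0,0,0,0,.1,-.1)
p,r=cmd();print(p)"; python3 rel.py w13
```

```text
[0.54000779 0.25428793 0.18363047]
[0.54   0.2548 0.1838] [-1.5697e+00 -2.0000e-04  1.2410e-01] [-0.33 -0.3  -0.14]
slot rows 150.0 151.0 edges -0.00596 0.00531 ctr -0.00032 end z 0.0459
wheel [-0.00477  0.00379] ctr -0.00019 -0.00043
```

View pics/w13.png

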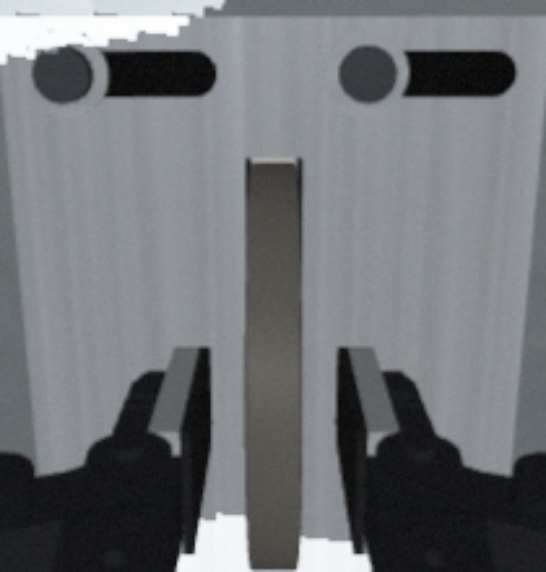

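Emit:
arm_command:
  moves:
    - {"rx": 0,"ry": 0,"rz": 0,"x": 0,"y": -0.8,"z": 0,"gripper": -0.4}
    - {"rx": 0,"ry": 0,"rz": 0,"x": 0,"y": -1.8,"z": 0,"gripper": -0.4}
    - {"rx": 0,"ry": 0,"rz": 0,"x": 0,"y": -2.8,"z": 0,"gripper": -0.4}
    - {"rx": 0,"ry": 0,"rz": 0,"x": 0,"y": -3.8,"z": 0,"gripper": -0.4}
    - {"rx": 0,"ry": 0,"rz": 0,"x": 0,"y": -4.5,"z": 0,"gripper": -0.4}

```text
clock: 15.53
position: [0.5405, 0.2547, 0.2308]
tool_rot: [-1.569, -0.002, 0.124]
force: [-0.2, 0.5, -0.1]
grip_width: 0.0255
```

Emit:
arm_command:
  moves:
    - {"rx": 0,"ry": 0,"rz": 0,"x": 0,"y": 0,"z": 0,"gripper": -1}
    - {"rx": 0,"ry": 0,"rz": 0,"x": 0,"y": 0,"z": 0,"gripper": -1}
    - {"rx": 0,"ry": 0,"rz": 0,"x": 0,"y": 0,"z": 0,"gripper": -1}
    - {"rx": 0,"ry": 0,"rz": 0,"x": 0,"y": 0,"z": 0,"gripper": -1}
    - {"rx": 0,"ry": 0,"rz": 0,"x": 0,"y": 0,"z": 0,"gripper": -1}

```text
clock: 15.95
position: [0.5399, 0.2545, 0.2285]
tool_rot: [-1.57, 0.0, 0.124]
force: [-0.3, -0.7, -0.7]
grip_width: -0.0001
```

```bash
python3 -c "
from chain import *
add(0,0,0,0,-4.5,0)
p,r=cmd();print(p)
st=bot.observe(); im,d=bot.grab_frame('wrist'); save('w14',im); W=pts('wrist',d,st); print(st['position'])
s=(abs(W[...,0]-.54)<.05)&(abs(W[...,1]-.2548)<.06)&(W[...,2]>.18)&(W[...,2]<.215); s[225:]=0; q=W[s]; print(len(q),q.max(0),q.min(0)); print(np.median(q[q[:,2]>q[:,2].max()-.003],0))
im,d=bot.grab_frame('scene'); save('s14',cv2.resize(im[140:300,270:400],None,fx=4.5,fy=3.7))"
```

```text
[0.5400107  0.25428979 0.22863047]
[0.53989352 0.25449161 0.22847681]
1189 [0.54420137 0.29521827 0.20942183] [0.52964978 0.25591208 0.18004875]
[0.53897673 0.26105371 0.20757334]
```

View pics/w14.png

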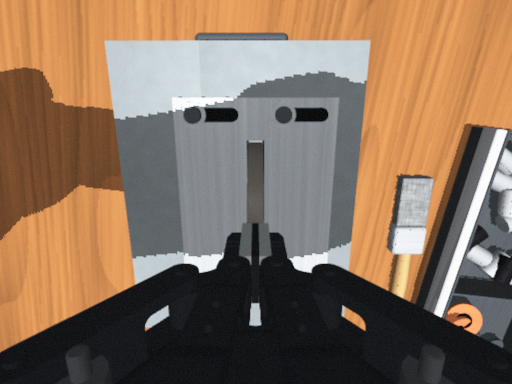

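Emit:
arm_command:
  moves:
    - {"rx": 0,"ry": 0,"rz": 0,"x": 0,"y": 0.4,"z": -0.05,"gripper": -1}
    - {"rx": 0,"ry": 0,"rz": 0,"x": 0,"y": 0.8,"z": -0.05,"gripper": -1}
    - {"rx": 0,"ry": 0,"rz": 0,"x": 0,"y": 1.2,"z": -0.05,"gripper": -1}
    - {"rx": 0,"ry": 0,"rz": 0,"x": 0,"y": 1.5,"z": -0.05,"gripper": -1}
    - {"rx": 0,"ry": 0,"rz": 0,"x": 0,"y": 1.6,"z": -0.05,"gripper": -1}

```text
clock: 16.47
position: [0.5399, 0.254, 0.2121]
tool_rot: [-1.57, 0.001, 0.124]
force: [-0.3, -0.3, -0.4]
grip_width: 0.0002
```

Emit:
arm_command:
  moves:
    - {"rx": 0,"ry": 0,"rz": 0,"x": 0,"y": 0.1,"z": 0,"gripper": -1}
    - {"rx": 0,"ry": 0,"rz": 0,"x": 0,"y": 0.2,"z": 0,"gripper": -1}
    - {"rx": 0,"ry": 0,"rz": 0,"x": 0,"y": 0.3,"z": 0,"gripper": -1}
    - {"rx": 0,"ry": 0,"rz": 0,"x": 0,"y": 0.3,"z": 0,"gripper": -1}

```text
clock: 16.8
position: [0.5401, 0.2541, 0.2098]
tool_rot: [-1.57, -0.0, 0.124]
force: [-0.2, 0.1, 0.2]
grip_width: -0.0001
```

Emit:
arm_command:
  moves:
    - {"rx": 0,"ry": 0,"rz": 0,"x": 0,"y": 0.1,"z": 0,"gripper": -1}
    - {"rx": 0,"ry": 0,"rz": 0,"x": 0,"y": 0.2,"z": 0,"gripper": -1}
    - {"rx": 0,"ry": 0,"rz": 0,"x": 0,"y": 0.2,"z": 0,"gripper": -1}

```text
clock: 17.05
position: [0.5406, 0.2543, 0.2084]
tool_rot: [-1.569, -0.002, 0.124]
force: [-0.3, 0.1, 5.6]
grip_width: 0.0002
```

Contact is on the wheel's top at 0.209 (5.6 N), as expected. Pressing on in small steps.

Emit:
arm_command:
  moves:
    - {"rx": 0,"ry": 0,"rz": 0,"x": 0,"y": 0.1,"z": 0,"gripper": -1}
    - {"rx": 0,"ry": 0,"rz": 0,"x": 0,"y": 0.2,"z": 0,"gripper": -1}
    - {"rx": 0,"ry": 0,"rz": 0,"x": 0,"y": 0.2,"z": 0,"gripper": -1}

```text
clock: 17.3
position: [0.5409, 0.2544, 0.2068]
tool_rot: [-1.569, -0.002, 0.124]
force: [-0.4, 1.1, 11.0]
grip_width: 0.0
```

Emit:
arm_command:
  moves:
    - {"rx": 0,"ry": 0,"rz": 0,"x": 0,"y": 0.1,"z": 0,"gripper": -1}
    - {"rx": 0,"ry": 0,"rz": 0,"x": 0,"y": 0.2,"z": 0,"gripper": -1}
    - {"rx": 0,"ry": 0,"rz": 0,"x": 0,"y": 0.2,"z": 0,"gripper": -1}

```text
clock: 17.55
position: [0.5409, 0.2544, 0.2048]
tool_rot: [-1.569, -0.002, 0.124]
force: [0.1, 0.1, 10.1]
grip_width: -0.0003
```

Emit:
arm_command:
  moves:
    - {"rx": 0,"ry": 0,"rz": 0,"x": 0,"y": 0.1,"z": 0,"gripper": -1}
    - {"rx": 0,"ry": 0,"rz": 0,"x": 0,"y": 0.2,"z": 0,"gripper": -1}
    - {"rx": 0,"ry": 0,"rz": 0,"x": 0,"y": 0.3,"z": 0,"gripper": -1}

```text
clock: 17.8
position: [0.5409, 0.2544, 0.2018]
tool_rot: [-1.569, -0.002, 0.124]
force: [0.1, 1.0, 11.0]
grip_width: 0.0001
```

Emit:
arm_command:
  moves:
    - {"rx": 0,"ry": 0,"rz": 0,"x": 0,"y": 0.1,"z": 0,"gripper": -1}
    - {"rx": 0,"ry": 0,"rz": 0,"x": 0,"y": 0.2,"z": 0,"gripper": -1}
    - {"rx": 0,"ry": 0,"rz": 0,"x": 0,"y": 0.3,"z": 0,"gripper": -1}
    - {"rx": 0,"ry": 0,"rz": 0,"x": 0,"y": 0.4,"z": 0,"gripper": -1}

```text
clock: 18.13
position: [0.5407, 0.2543, 0.1977]
tool_rot: [-1.569, -0.002, 0.124]
force: [-0.4, 0.0, 9.1]
grip_width: -0.0003
```

Emit:
arm_command:
  moves:
    - {"rx": 0,"ry": 0,"rz": 0,"x": 0,"y": 0.1,"z": 0,"gripper": -1}
    - {"rx": 0,"ry": 0,"rz": 0,"x": 0,"y": 0.2,"z": 0,"gripper": -1}
    - {"rx": 0,"ry": 0,"rz": 0,"x": 0,"y": 0.3,"z": 0,"gripper": -1}

```text
clock: 18.38
position: [0.5406, 0.2543, 0.1945]
tool_rot: [-1.569, -0.001, 0.124]
force: [-0.2, -0.0, 5.8]
grip_width: 0.0001
```

Emit:
arm_command:
  moves:
    - {"rx": 0,"ry": 0,"rz": 0,"x": 0,"y": 0.1,"z": 0,"gripper": -1}
    - {"rx": 0,"ry": 0,"rz": 0,"x": 0,"y": 0.2,"z": 0,"gripper": -1}
    - {"rx": 0,"ry": 0,"rz": 0,"x": 0,"y": 0.3,"z": 0,"gripper": -1}

```text
clock: 18.63
position: [0.5403, 0.2542, 0.1912]
tool_rot: [-1.569, -0.001, 0.124]
force: [0.3, -0.3, 3.5]
grip_width: -0.0
```

Emit:
arm_command:
  moves:
    - {"rx": 0,"ry": 0,"rz": 0,"x": 0,"y": 0.1,"z": 0,"gripper": -1}
    - {"rx": 0,"ry": 0,"rz": 0,"x": 0,"y": 0.2,"z": 0,"gripper": -1}
    - {"rx": 0,"ry": 0,"rz": 0,"x": 0,"y": 0.3,"z": 0,"gripper": -1}
    - {"rx": 0,"ry": 0,"rz": 0,"x": 0,"y": 0.3,"z": 0,"gripper": -1}

```text
clock: 18.97
position: [0.5399, 0.254, 0.1875]
tool_rot: [-1.57, 0.0, 0.124]
force: [-0.5, 0.2, -0.4]
grip_width: -0.0001
```

```bash
python3 rel.py w15; python3 -c "
from h import *
im,d=bot.grab_frame('wrist'); save('w15f',im)"
```

```text
[0.5399 0.254  0.1875] [-1.5701e+00  3.0000e-04  1.2380e-01] [-0.51  0.18 -0.37]
slot rows 148.0 153.0 edges -0.00608 0.0057 ctr -0.00019 end z 0.0464
wheel [-0.00447  0.00356] ctr -0.00044 -0.00045
```

View pics/w15.png

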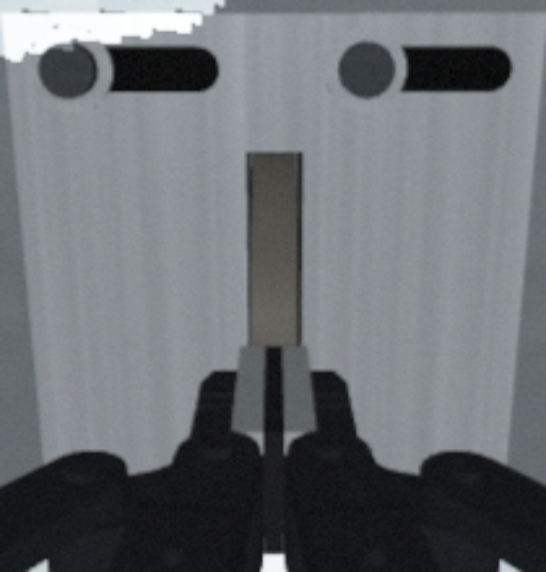

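```bash
python3 rel.py w16
```

```text
[0.54   0.2541 0.1877] [-1.570e+00  1.000e-04  1.239e-01] [0.26 0.86 0.45]
slot rows 148.0 154.0 edges -0.00609 0.00516 ctr -0.00046 end z 0.0464
wheel [-0.00446  0.00357] ctr -0.001 -0.00045
```

View pics/w16.png

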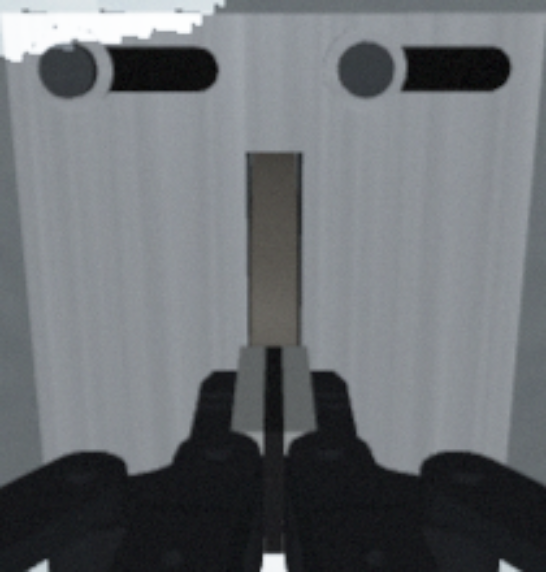

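The wheel is still in the slot, at full diameter between the rollers. Pushing a little further.

Emit:
arm_command:
  moves:
    - {"rx": 0,"ry": 0,"rz": 0,"x": 0,"y": 0.1,"z": 0,"gripper": -1}
    - {"rx": 0,"ry": 0,"rz": 0,"x": 0,"y": 0.2,"z": 0,"gripper": -1}
    - {"rx": 0,"ry": 0,"rz": 0,"x": 0,"y": 0.3,"z": 0,"gripper": -1}
    - {"rx": 0,"ry": 0,"rz": 0,"x": 0,"y": 0.3,"z": 0,"gripper": -1}
    - {"rx": 0,"ry": 0,"rz": 0,"x": 0,"y": 0.3,"z": 0,"gripper": -1}

```text
clock: 19.53
position: [0.5401, 0.2541, 0.1848]
tool_rot: [-1.57, -0.0, 0.124]
force: [0.2, -0.3, 0.3]
grip_width: 0.0002
```

```bash
python3 rel.py w17
```

```text
[0.5401 0.2541 0.1848] [-1.570e+00 -1.000e-04  1.238e-01] [ 0.16 -0.26  0.26]
slot rows 149.0 199.0 edges -0.0061 0.00518 ctr -0.00046 end z 0.0463
  return _methods._mean(a, axis=axis, dtype=dtype,
  ret = ret.dtype.type(ret / rcount)
Traceback (most recent call last):
  File "rel.py", line 22, in <module>
    st=bot.observe(); im,d=bot.grab_frame('wrist'); print(st['position'].round(4),st['tool_rot'].round(4),st['force'].round(2)); rel(im,d,st['position'][2]); save(sys.argv[1],cv2.resize(im[90:310,150:360],None,fx=2.6,fy=2.6))
                                                                                                                                 ~~~^^^^^^^^^^^^^^^^^^^^^^^^
  File "rel.py", line 20, in rel
    e=np.array(e); print('wheel',np.median(e,0).round(5),'ctr',np.median(e).round(5), np.median(e.mean(1)).round(5))
                                                                                                ~~~~~~^^^
numpy.exceptions.AxisError: axis 1 is out of bounds for array of dimension 1
```

The wheel has dropped. Retracting upward and checking.

Emit:
arm_command:
  moves:
    - {"rx": 0,"ry": 0,"rz": 0,"x": 0,"y": -2,"z": 0,"gripper": -1}
    - {"rx": 0,"ry": 0,"rz": 0,"x": 0,"y": -5,"z": 0,"gripper": -1}
    - {"rx": 0,"ry": 0,"rz": 0,"x": 0,"y": -8,"z": 0,"gripper": -1}
    - {"rx": 0,"ry": 0,"rz": 0,"x": 0,"y": -11,"z": 0,"gripper": -1}
    - {"rx": 0,"ry": 0,"rz": 0,"x": 0,"y": -13,"z": 0,"gripper": -1}

```text
clock: 20.0
position: [0.5406, 0.254, 0.3178]
tool_rot: [-1.569, -0.002, 0.124]
force: [0.8, 0.3, -0.5]
grip_width: 0.0002
```

Emit:
arm_command:
  moves:
    - {"rx": 0,"ry": 0,"rz": 0,"x": 0,"y": 0,"z": -3,"gripper": -1}
    - {"rx": 0,"ry": 0,"rz": 0,"x": 0,"y": 0,"z": -6,"gripper": -1}
    - {"rx": 0,"ry": 0,"rz": 0,"x": 0,"y": 0,"z": -6,"gripper": -1}
    - {"rx": 0,"ry": 0,"rz": 0,"x": 0,"y": 0,"z": -6,"gripper": -1}

```text
clock: 20.33
position: [0.5478, 0.1929, 0.3153]
tool_rot: [-1.57, -0.001, 0.121]
force: [0.3, 0.5, 0.6]
grip_width: 0.0
```

```bash
python3 -c "
from h import *
im,d=bot.grab_frame('wrist'); save('w18',im)
im,d=bot.grab_frame('scene'); save('s18',im); print(bot.observe()['force'])"
```

```text
[-0.34965994  0.37516605  0.62437735]
```

View pics/w18.png

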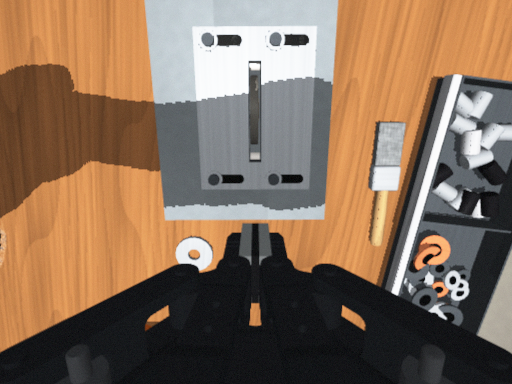

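View pics/s18.png

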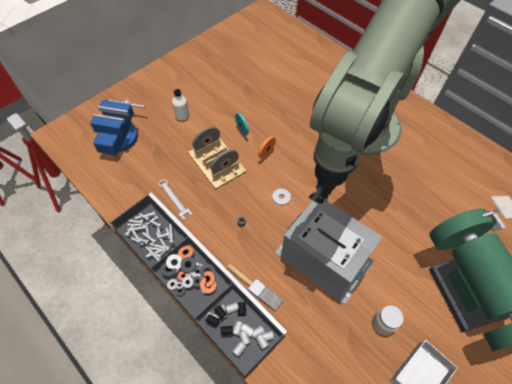

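The wrist picture shows the slot (255,110) empty with both rollers back at rest. The scene picture shows both good wheels still in the rack and everything else where it was.

```bash
python3 -c "
from workcell import bot
print(bot.job_done())"
```

```text
the job is handed in; nothing more can be done
None
```

The worn wheel is inside the scrap bin, and I handed the job in at about 20 s of the 72 s allowed.

- **Pick-up:** I gripped the middle wheel in the rack, the smallest and lowest of the three, and lifted it straight up. The neighbouring good wheels were not touched.
- **Into the slot:** In the wrist camera the slot lay about 11 mm to the +x side of `bin_top`. I lined the wheel up with it and lowered it in small steps. It went in without touching the plate. One roller touched early (3.7 N), so I shifted the wheel about 1 mm along the slot, and it then stood on both rollers.
- **Push-through:** I let go and pushed down with the shut fingers. The highest force I read was 11 N. At 0.1875 m the wheel was still held in the slot, so I pushed 3 mm further and it dropped.

**Last checks:** The slot was empty with both rollers back at rest, the two good wheels were still in the rack, and nothing else had visibly moved. The gripper was clear of everything, and the force readings were near zero. I did not see the wheel on the bin's floor. Forces were read at the end of each move, so a brief peak within a move would not have shown. My last slot-measuring script crashed because it found no wheel left to measure, which agreed with the drop.

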